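# Gang up chest ends on a pin and clamp them in the vise

### The job

Lift the finished chest out of the vise and set it upright in the white drying tray, then stand every wooden blank from the table on the vise's bed between the jaws, side by side across the screw like slices of a loaf, centred in line with the hole in the fixed jaw. Push the aligning pin through the fixed jaw and all the blanks until its handle is up against the jaw, and only then crank the vise until the moving jaw clamps the stack firmly, leaving the pin in. Do not push the paint jars about.

Things in the scene. Friction and masses are not known exactly. Their poses are not given: they have to be found in the camera images.
- vise: Grey machine vise fixed to the table. Origin: on the table under its middle. Its y runs along the screw: fixed jaw at +y, crank at -y; x is across. Flat bed 92 mm wide, top at z = 46 mm. Jaws stand 113 to 116 mm apart at the start. The block that carries the screw spans y -115 to -95 mm, top z = 93 mm.
- guide_hole (a point): Centre of the outer mouth (vise y = 74 mm, x = 0, z = 101 mm) of the 22 mm round hole that runs along the vise's y through the fixed jaw, a steel plate 70 mm wide and 20 mm thick (y 54 to 74 mm), top at z = 124 mm. Axes as the vise's.
- jaw: Moving steel jaw on the bed, 66 mm wide, 22 mm thick, top at z = 88.5 mm (below the pin's path). Origin: on the bed, middle of its clamping face; in the vise's frame at y = -62 mm when fully open, sliding to +y 16 mm per crank turn, up to 85 mm. Self-locking: it stays where it is left.
- crank (a joint): Crank angle, rad: 0 (open, knob up) to 33.3; starts at 0 to 1 (knob near the top). Turning clockwise, seen from the crank end, closes it (knob from up, to vise +x, to down). At angle a the knob is 42 sin(a) mm in x and 42 cos(a) mm in z from the axis. Takes 0.15 N m (4 N at the knob) to turn, more as the jaw presses; stays where left, but for some 0.3 rad of spring-back once tight.
- crank_axis (a point): Point on the crank's axis beside the knob's middle: vise x = 0, y = -165 mm, z = 72 mm. The axis is parallel to the vise's y; the point's axes are the vise's.
- knob (a point): Centre of the crank's black knob, a free-spinning cylinder 22 mm in diameter, 62 mm long, parallel to the vise's y; it goes round a vertical circle of radius 42 mm about crank_axis. It can be pinched from above across the vise's x and led all the way round without turning the gripper.
- pin: Aligning pin: square dark wooden handle 18 x 18 x 70 mm with a straight aluminium rod, 12 mm diameter, 150 mm long, round-nosed, out of one end. Lies on the table, drooping about 1 degree to the tip. Origin: centre of the handle's underside; the rod's axis is 9 mm above it and runs to the pin's +x. 70 g.
- pin_tip (a point): Nose of the pin's rod, 185 mm from the handle's middle along the pin's x.
- pin_shoulder (a point): On the rod's axis where it leaves the handle (handle's front face), 35 mm from the handle's middle.
- chest: Finished little wooden chest with domed lid, 56 mm (its x) by 70 mm (its y), 62 mm high, upright sides up to 34 mm; about 0.16 kg. Origin: centre of its underside. It starts loose on the vise's bed, its x nearly along the vise's x.
- tray: White drying tray fixed to the table, 140 x 140 mm outside, rim 14 mm high and 5 mm thick, floor 5 mm thick. Origin: centre of its underside.
- blank1: Wooden blank (a chest end) standing on the table: 62 mm wide (its x), 22 mm thick (its y), 72 mm high at the sides with a low dome to 82 mm; a 22 mm hole goes through its thickness, centred 55 mm above its underside. Origin: centre of its underside. About 0.11 kg. Two to four of blank1 to blank4 are present; all alike, either face may look either way.
- blank2: Wooden blank (a chest end) standing on the table: 62 mm wide (its x), 22 mm thick (its y), 72 mm high at the sides with a low dome to 82 mm; a 22 mm hole goes through its thickness, centred 55 mm above its underside. Origin: centre of its underside. About 0.11 kg. Two to four of blank1 to blank4 are present; all alike, either face may look either way.
- blank3: Wooden blank (a chest end) standing on the table: 62 mm wide (its x), 22 mm thick (its y), 72 mm high at the sides with a low dome to 82 mm; a 22 mm hole goes through its thickness, centred 55 mm above its underside. Origin: centre of its underside. About 0.11 kg. Two to four of blank1 to blank4 are present; all alike, either face may look either way.
- blank4: Wooden blank (a chest end) standing on the table: 62 mm wide (its x), 22 mm thick (its y), 72 mm high at the sides with a low dome to 82 mm; a 22 mm hole goes through its thickness, centred 55 mm above its underside. Origin: centre of its underside. About 0.11 kg. Two to four of blank1 to blank4 are present; all alike, either face may look either way.
- jar1: Closed paint jar, bystander: 54 mm across, 64 mm high, origin under its centre.
- jar2: Closed paint jar, bystander: 54 mm across, 64 mm high, origin under its centre.
- jar3: Closed paint jar, bystander: 54 mm across, 64 mm high, origin under its centre.
- jar4: Closed paint jar, bystander: 54 mm across, 64 mm high, origin under its centre.
- jar5: Closed paint jar, bystander: 54 mm across, 64 mm high, origin under its centre.
There are look-alikes about, which are no part of the job. Leave any red look-alike of the blank1 alone. Leave any turquoise look-alike of the chest alone.

How it is judged:
On the way, in this order (a step that is already met when the one before it is completed fails the run):
1. the chest is out of the vise and upright in the tray (x of chest in the frame of tray between -0.042 and 0.042 m and y of chest in the frame of tray between -0.042 and 0.042 m and z of chest in the frame of tray below 0.012 m and angle between chest's own z axis and vertical below 0.1 rad), for 0.2 s.
2. every blank stands between the jaws and the pin is through the fixed jaw and all of them, handle up to the jaw (x of blank1 in the frame of vise between -0.012 and 0.012 m and y of blank1 in the frame of vise between -0.051 and 0.052 m and z of blank1 in the frame of vise between 0.038 and 0.053 m and angle between each of blank1, blank2, blank3, blank4's own z axis and vertical below 0.15 rad and angle between the y axis of each of blank1, blank2, blank3, blank4 and the y axis of vise, either way round below 0.2 rad and x of blank2 in the frame of vise between -0.012 and 0.012 m and y of blank2 in the frame of vise between -0.051 and 0.052 m and z of blank2 in the frame of vise between 0.038 and 0.053 m and x of blank3 in the frame of vise between -0.012 and 0.012 m and y of blank3 in the frame of vise between -0.051 and 0.052 m and z of blank3 in the frame of vise between 0.038 and 0.053 m and x of blank4 in the frame of vise between -0.012 and 0.012 m and y of blank4 in the frame of vise between -0.051 and 0.052 m and z of blank4 in the frame of vise between 0.038 and 0.053 m and x of pin_tip in the frame of vise between -0.015 and 0.015 m and z of pin_tip in the frame of vise between 0.085 and 0.117 m and x of pin_shoulder in the frame of vise between -0.012 and 0.012 m and z of pin_shoulder in the frame of vise between 0.088 and 0.114 m and y of pin_shoulder in the frame of vise below 0.086 m and y of pin_tip in the frame of vise below -0.062 m), for 0.2 s.
3. the moving jaw is cranked onto the stack and clamps it ((contact force between jaw and blank1 above 8 N or contact force between jaw and blank2 above 8 N or contact force between jaw and blank3 above 8 N or contact force between jaw and blank4 above 8 N)), for 0.2 s.
At the end, for the whole second after the job is handed in: Every blank on the bed between the jaws, within 12 mm of centre, tilt under 0.15 rad, square within 0.2 rad; pin through plate and all blanks, handle within 12 mm of the plate; jaw presses a blank with over 8 N; chest upright in the tray within 42 mm of its middle each way; all at rest (all of step 1 and all of step 2 and (contact force between jaw and blank1 above 8 N or contact force between jaw and blank2 above 8 N or contact force between jaw and blank3 above 8 N or contact force between jaw and blank4 above 8 N) and linear speed of each of chest, pin, blank1, blank2, blank3, blank4 below 0.03 m/s); the robot touches nothing.
It fails at once if a paint jar was pushed more than 40 mm or tipped over (distance of any of jar1, jar2, jar3, jar4, jar5 from where it was at the start of the episode above 0.04 m or angle between any of jar1, jar2, jar3, jar4, jar5's own z axis and vertical above 0.6 rad).
Of blank1, blank2, blank3, blank4 only 2 to 4 are there at a start; the rules pass over those that are not, and their reading is None.
At some moment in a run one of pin, chest may be knocked a few centimetres aside while the robot is not near it.
It also fails if it takes over 210 s, if anything falls off the work surface, if the arm or the gripper's body presses on something with over 40 N, if the wrist force passes 120 N, or if a joint passes its speed limit or range.

### The arm

A 6-joint arm with a two-finger parallel gripper is mounted at the origin on the work surface. World frame = base frame: x ahead of the robot, y to its left, z up, the work surface at z = 0. Lengths are in m, angles in rad, forces in N, time in s.
With the tool pointing down it reaches from about 0.35 to 0.975 m from the base axis. Payload 4.9 kg.
Tool frame: the origin (TCP) lies at the very end of the fingers, on their centre line; the grasp point (between the pads) lies 19 mm behind it (ctrl.tcp_to_grasp is the z of the grasp point in the tool frame, in m); z points along the fingers, y is the line along which they close (so a half turn about z gives the same grasp; the last joint's range is limited). The gripper opens to 85 mm and grips with 20 to 120 N. Pads are 22 mm wide; open, the fingers measure 114 mm over their backs; the gripper's body (76 mm by 85 mm) begins 54 mm behind the grasp point. The pads swing forward as they close: fully open they stand 13 mm farther back than shut.
Start: joints at [-1.238, 0.053, 1.613, -0, 1.476, -0.119], TCP at [0.273, -0.562, 0.231] pointing down, gripper open.
Joint ranges: [-3.01, 3.01], [-1.01, 2.22], [0.06, 2.58], [-1.02, 4.17], [0.09, 2.62], [-3.14, 3.14]. Speed limits (rad/s): [2.57, 2.57, 3.14, 3.14, 3.14, 3.14].

### API

Orientations are given as a rotation vector (axis times angle).
In Python, from station import ctrl, eyes, job, nets gives the robot as it stands. The module is installed in compiled form; this text tells all that it offers.
- The arm moves only by the tool jog_arm, never from a script. Its argument "commands" is one flat list of numbers, 7 for each row, row after row: the shift along the tool's x, y, z each as a share of 0.06 m, from -1 to 1, then the turn, a rotation vector about the tool's x, y, z each as a share of 0.1 rad, from -1 to 1, then the finger opening in mm, from 0 to 85.4. In form: [x, y, z, ax, ay, az, grip, x, y, z, ax, ay, az, grip, ...]. A call has 1 to 20 rows; each row shifts and turns the commanded pose from where the row before left it, along the tool's axes as they then stand; what a row does not reach is not made up. A row lasts 1/8 s, in which the tool goes at most 62.5 mm and 10.7 degrees, less where a joint would pass 70% of its speed; a pose out of reach is approached as far as the arm can. A call with a number of a shift or a turn outside -1 to 1 is refused whole. A call with a gripper value outside its range is refused whole. The fingers move at their own pace and stop on an object; "newtons" is the grip in N (left out, the last holds). Time passes only in rows, so rows that do not move let the fingers close. It gives the time, the measured TCP pose, the force, the opening and the grip force at its end, in the units of the state.
- ctrl.get_obs(): the state, without advancing time (a new reading comes with each control period).
- eyes.get_image(name): name is "side" or "top" or "wrist"; returns a dict with "image" (420x560x3 uint8, red, green, blue), "z_map" (420x560 float32, m along the optical axis (not along the pixel's ray), 0 where there is no reading), "K" (3x3 intrinsics, pixels), "cam_to_world" (4x4, takes a point from camera to world coordinates). Camera axes: x right, y up, looking along -z (the intrinsics and any distortion apply to the point x, -y, -z); pixel columns grow to the right and rows downward; lengths in m; the calibration is good to about 2 mm. A picture is of the moment at which its call begins.
- job.finish_job(): hands the job in; it is judged then, once.
Trained networks look in the newest picture that a camera, given by its name, has taken for a name from the list of things; names that differ only in an ending like _2 or _b are one class to them, and where a whole thing is asked for, a point or a joint stands for the part that bears it (a point fixed in the world has none). Each returns a list of dicts, best first, with "p" (0 to 1); they miss things now and then, are a little off and sometimes report something else, mostly with a low value. They report only what shows in the picture. A call takes as long as a camera call. They do not tell look-alikes from the thing itself.
- nets.silhouettes(camera, name): "mask" (420x560 bool, what is visible of it) and "bbox" ([left, top, right, bottom] in pixels, round what is visible of it).
The state is a dict: "t": time; "q": joint angles; "dq": joint speeds; "effort": joint torques, N m; "tool_pos": TCP position; "tool_rot": TCP orientation; "contact_force": force on the tool from outside, world axes, zero at the start; "wrist_torque": the same for the moment, N m; "opening": finger opening in m; "grip_force": force on a finger pad.
Only numpy, scipy, OpenCV 4.12 (cv2) and the standard library are available. Lean on these libraries where they do the work, as an engineer would, in place of code of your own. Each camera call takes 0.05 s, during which the arm holds its last target. There are 200 camera calls.

## Working session

There is one attempt and no reset: what is moved stays moved. The work goes in short steps, Python scripts to look and compute and a tool call to move; the robot and the scene stay as the last step left them, time stands still between calls to the robot, and variables do not carry over. Pictures are saved under pics/ and viewed, at most 14 in all, crops included, and the job is handed in when it is done.

Besides the shell and the picture viewer there is one more tool, called as a command line: name --argument value ..., lists and objects as JSON in quotes. jog_arm: Moves the arm, as the interface text tells. Shift numbers are shares of 0.06 m and turn numbers shares of 0.1 rad, none past 1 either way. Its arguments: {"type":"object","properties":{"commands":{"type":"array","items":{"type":"number"}},"newtons":{"type":"number"}},"required":["commands"]}

```bash
mkdir -p pics; ls
python3 - <<'E'
from station import ctrl, eyes, job, nets
import cv2
for n in ("top","side"):
    d=eyes.get_image(n); cv2.imwrite(f"pics/{n}0.png",d["image"][:,:,::-1])
    print(n,d["K"].tolist(),d["cam_to_world"].round(3).tolist())
o=ctrl.get_obs(); print(o, ctrl.tcp_to_grasp)
E
```

```text
pics
top [[458.6812046283185, 0.0, 292.5621405121825], [0.0, 458.6812046283185, 211.7625457640326], [0.0, 0.0, 1.0]] [[-0.023, 0.994, -0.11, 0.389], [-1.0, -0.024, -0.004, 0.017], [-0.007, 0.11, 0.994, 1.489], [0.0, 0.0, 0.0, 1.0]]
side [[378.9968528152602, 0.0, 275.36872573238173], [0.0, 378.9968528152602, 203.5936292054433], [0.0, 0.0, 1.0]] [[-0.777, 0.38, -0.502, 0.074], [-0.63, -0.454, 0.631, 0.587], [0.012, 0.806, 0.591, 0.617], [0.0, 0.0, 0.0, 1.0]]
{'t': 0.1, 'q': array([-1.23802423e+00,  5.32607381e-02,  1.61415064e+00,  2.09848003e-05,
        1.47600357e+00, -1.18991391e-01]), 'dq': array([-3.77686496e-04, -2.13115104e-03, -2.23308845e-03, -5.21642103e-05,
        3.35573540e-03,  9.96538856e-04]), 'effort': array([ 7.19594791e-04, -3.94909930e+01, -3.71361959e+01, -8.99270435e-05,
        3.95462950e-03,  4.00642335e-06]), 'tool_pos': array([ 0.27267147, -0.56176018,  0.23020824]), 'tool_rot': array([-3.06001945e+00, -7.03199918e-01,  2.72604232e-04]), 'contact_force': array([-0.17125027,  0.14133817, -0.29592121]), 'wrist_torque': array([-0.02928336, -0.04626856,  0.04299222]), 'grip_force': 0.0, 'opening': 0.08514400817689809} -0.0187
```

View pics/top0.png

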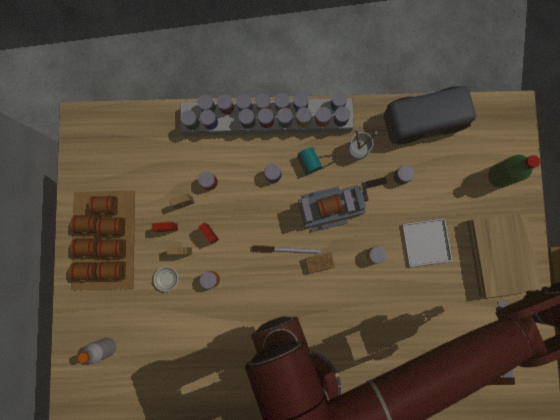

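View pics/side0.png

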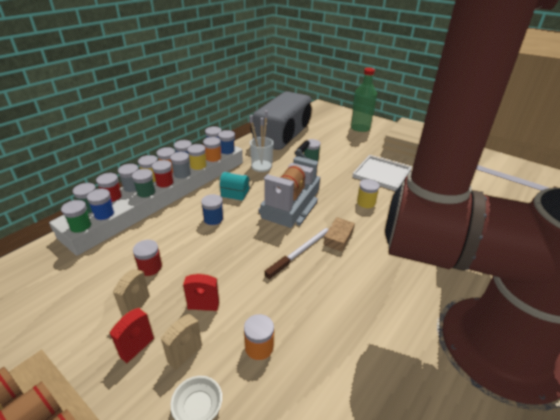

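The top view shows the vise at (333,207) holding the chest, the tray at (427,243), and the pin with its handle at (262,249) and tip at (320,251). Two wooden blanks are at (180,202) and (178,252), with red look-alikes at (164,227) and (208,234). The side view agrees. A brown block sits at (320,263).

```bash
cat > h.py <<'E'
from station import ctrl, eyes, job, nets
import numpy as np, cv2
from scipy.spatial.transform import Rotation as R
def cloud(d):
    z=d["z_map"]; K=d["K"]; v,u=np.indices(z.shape)
    P=np.stack([(u-K[0,2])/K[0,0]*z,-(v-K[1,2])/K[1,1]*z,-z],-1)
    T=d["cam_to_world"]; W=P@T[:3,:3].T+T[:3,3]; W[z==0]=np.nan
    return W
def rect(p):
    (c,s,a)=cv2.minAreaRect((p[:,:2]*1000).astype(np.float32)); return np.round(c,1),np.round(s,1),round(a,1)
E
python3 - <<'E'
from h import *
for cam in ("top","side"):
    d=eyes.get_image(cam); W=cloud(d); np.save(f"{cam}0.npy",W)
    for n in ("blank1","pin","chest","tray","vise","jaw","crank","jar1","knob"):
        for s in nets.silhouettes(cam,n):
            p=W[s["mask"]]; p=p[~np.isnan(p[:,0])]
            if len(p)<4: print(n,s["p"],s["bbox"]);continue
            print(cam,n,round(s["p"],2),np.array(s["bbox"]).round().tolist(),len(p),"med",np.median(p,0).round(3),"zmax",np.percentile(p[:,2],98).round(3),rect(p), d["image"][s["mask"]].mean(0).round())
E
```

```text
top blank1 0.84 [170.0, 194.0, 191.0, 208.0] 233 med [0.59  0.374 0.075] zmax 0.086 (array([592.5, 376.5]), array([23.5, 62. ]), 16.1) [87. 71. 47.]
top blank1 0.72 [202.0, 224.0, 217.0, 241.0] 213 med [0.489 0.287 0.076] zmax 0.085 (array([486.8, 295.2]), array([62.2, 32.8]), 35.6) [97. 36. 24.]
top blank1 0.62 [171.0, 246.0, 191.0, 255.0] 157 med [0.434 0.374 0.077] zmax 0.086 (array([435.1, 383.5]), array([19.6, 63.4]), 1.5) [99. 81. 53.]
top blank1 0.57 [316.0, 194.0, 344.0, 218.0] 415 med [ 0.56  -0.089  0.102] zmax 0.111 (array([563.1, -90.3]), array([54.9, 71.3]), 16.7) [78. 50. 32.]
top blank1 0.52 [151.0, 218.0, 177.0, 231.0] 209 med [0.511 0.421 0.076] zmax 0.085 (array([514.2, 429.9]), array([27.2, 62. ]), 6.1) [93. 33. 22.]
top pin 0.84 [254.0, 245.0, 323.0, 254.0] 286 med [0.433 0.061 0.014] zmax 0.023 (array([432.6,  45.3]), array([215.5,  17.8]), 86.0) [89. 80. 74.]
top chest 0.91 [298.0, 149.0, 324.0, 177.0] 462 med [ 0.712 -0.033  0.055] zmax 0.065 (array([718.9, -38.5]), array([71.3, 66.5]), 24.1) [37. 70. 67.]
top chest 0.64 [316.0, 192.0, 344.0, 215.0] 476 med [ 0
[... 4445 characters left out ...]
7 0.048] zmax 0.063 (array([675.5,  87.2]), array([53., 48.]), 68.2) [ 96. 104. 120.]
side jar1 0.65 [297.0, 137.0, 309.0, 153.0] 120 med [ 0.62  -0.209  0.105] zmax 0.11 (array([ 624.4, -224.5]), array([24.7, 69. ]), 19.5) [60. 59. 58.]
side jar1 0.58 [306.0, 139.0, 322.0, 161.0] 238 med [ 0.648 -0.322  0.044] zmax 0.064 (array([ 656.2, -332.5]), array([41.6, 52.4]), 5.3) [ 93. 103.  96.]
side knob 0.63 [293.0, 141.0, 309.0, 159.0] 169 med [ 0.621 -0.213  0.103] zmax 0.11 (array([ 678.3, -299.9]), array([ 46.1, 267.6]), 35.5) [77. 75. 70.]
side knob 0.24 [245.0, 311.0, 275.0, 361.0] 1230 med [0.335 0.3   0.059] zmax 0.063 (array([358.5, 271.8]), array([ 54.9, 102.4]), 38.6) [164. 139. 125.]
```

```bash
cat >> h.py <<'E'
def Rt(yaw,pitch=0):  # tool pointing down, tool y at world yaw (deg)
    a=np.radians(yaw); y=np.array([np.cos(a),np.sin(a),0]); z=np.array([0,0,-1.]); 
    return np.stack([np.cross(y,z),y,z],1)@R.from_euler('y',pitch,degrees=True).as_matrix()
def plan(wps,step=.048,start=None):
    """wps: list of (pos,Rot). prints rows count x row (turn first, then shift)"""
    o=ctrl.get_obs(); p=o["tool_pos"].copy(); C=R.from_rotvec(o["tool_rot"]).as_matrix()
    for P,M in wps:
        P=np.array(P,float); w=R.from_matrix(C.T@M).as_rotvec()/.1
        n=int(np.ceil(abs(w).max()/.95))
        if abs(w).max()>.02: print(n,"x turn",(w/n).round(3).tolist())
        C=M; s=C.T@(P-p); n=max(1,int(np.ceil(np.linalg.norm(s)/step))); print(n,"x shift",(s/n/.06).round(3).tolist()); p=P
def st():
    o=ctrl.get_obs(); print("t",round(o["t"],1),"pos",o["tool_pos"].round(4),"yaw",np.degrees(np.arctan2(*R.from_rotvec(o["tool_rot"]).as_matrix()[[1,0],1])).round(2),"q",o["q"].round(2),"open",round(o["opening"],4),"grip",round(o["grip_force"],1),"F",o["contact_force"].round(1))
E
python3 - <<'E'
from h import *
W=np.concatenate([np.load("top0.npy").reshape(-1,3),np.load("side0.npy").reshape(-1,3)]); W=W[~np.isnan(W[:,0])]
def box(x0,x1,y0,y1,z0,z1): return W[(W[:,0]>x0)&(W[:,0]<x1)&(W[:,1]>y0)&(W[:,1]<y1)&(W[:,2]>z0)&(W[:,2]<z1)]
p=box(.45,.65,-.12,.05,.119,.132); print("jawtop",len(p),rect(p))
p=box(.3,.47,-.2,0,.008,.1); p=p[p[:,0]<.43];print("block",len(p),rect(p),p[:,2].max())
p=box(.35,.55,-.5,-.3,.01,.02);print("tray",rect(p))
plan([((.563,-.09,.36),Rt(14))])
E
```

```text
jawtop 330 (array([548.2, -18.9]), array([71.2, 23.6]), 13.1)
block 1204 (array([371.9, -76.1]), array([158.2, 111.3]), 86.0) 0.04048248618007855
tray (array([ 444.7, -405.6]), array([141.8, 145. ]), 5.5)
15 x turn [0.0, -0.0, -0.909]
12 x shift [0.539, 0.55, -0.179]
```

jog_arm --commands '[0, 0, -0.5, 0, 0, -0.9, 85, 0, 0, -0.5, 0, 0, -0.9, 85, 0, 0, -0.5, 0, 0, -0.9, 85, 0, 0, -0.5, 0, 0, -0.9, 85, 0, 0, -0.2, 0, 0, -0.9, 85, 0, 0, 0, 0, 0, -0.9, 85, 0, 0, 0, 0, 0, -0.9, 85, 0, 0, 0, 0, 0, -0.9, 85, 0, 0, 0, 0, 0, -0.9, 85, 0, 0, 0, 0, 0, -0.9, 85, 0, 0, 0, 0, 0, -0.9, 85, 0, 0, 0, 0, 0, -0.9, 85, 0, 0, 0, 0, 0, -0.9, 85, 0, 0, 0, 0, 0, -0.9, 85, 0, 0, 0, 0, 0, -0.9, 85]'

```text
t: 2.98
tool_pos: [0.2729, -0.5623, 0.3633]
tool_rot: [-1.947, -2.466, -0.0]
contact_force: [-0.6, -0.7, -0.2]
opening: 0.085
grip_force: 0.0
```

jog_arm --commands '[0.54, 0.55, 0, 0, 0, 0, 85, 0.54, 0.55, 0, 0, 0, 0, 85, 0.54, 0.55, 0, 0, 0, 0, 85, 0.54, 0.55, 0, 0, 0, 0, 85, 0.54, 0.55, 0, 0, 0, 0, 85, 0.54, 0.55, 0, 0, 0, 0, 85, 0.54, 0.55, 0, 0, 0, 0, 85, 0.54, 0.55, 0, 0, 0, 0, 85, 0.54, 0.55, 0, 0, 0, 0, 85, 0.54, 0.55, 0, 0, 0, 0, 85, 0.54, 0.55, 0, 0, 0, 0, 85, 0.54, 0.55, 0, 0, 0, 0, 85, 0, 0, 0, 0, 0, 0, 85, 0, 0, 0, 0, 0, 0, 85]'

```text
t: 4.72
tool_pos: [0.5692, -0.0933, 0.3632]
tool_rot: [-1.95, -2.463, 0.001]
contact_force: [-0.1, -0.1, 0.7]
opening: 0.085
grip_force: 0.0
```

Run:
```python
from h import *
st()
d=eyes.get_image("wrist"); cv2.imwrite("pics/w1.png",d["image"][:,:,::-1]); np.save("w1.npy",cloud(d))
print(d["cam_to_world"].round(3).tolist())
d=eyes.get_image("top"); W=cloud(d); cv2.imwrite("pics/t1.png",d["image"][:,:,::-1])
for s in nets.silhouettes("top","blank1"): print(round(s["p"],2),np.nanmedian(W[s["mask"]],0).round(3),d["image"][s["mask"]].mean(0).round())
```

```text
t 4.7 pos [ 0.5692 -0.0933  0.3632] yaw 13.25 q [-0.29 -0.11  1.55 -0.    1.7  -0.52] open 0.085 grip 0.0 F [-0.1 -0.1  0.7]
[[0.973, -0.222, -0.059, 0.555], [0.23, 0.939, 0.255, -0.029], [-0.001, -0.262, 0.965, 0.506], [0.0, 0.0, 0.0, 1.0]]
0.74 [0.489 0.286 0.076] [92. 37. 25.]
0.68 [0.435 0.089 0.014] [92. 79. 68.]
0.54 [0.511 0.42  0.076] [100.  36.  24.]
0.53 [0.436 0.377 0.078] [106.  86.  57.]
0.51 [0.59  0.373 0.071] [96. 78. 52.]
```

View pics/w1.png

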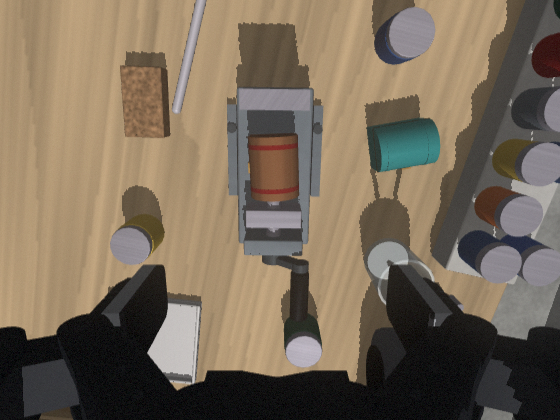

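The wrist picture shows the vise centred near (273,170), with the chest at (274,167) and the knob at (300,290). A jar stands just beyond the knob at (303,345), and the pin's rod tip is at (178,108). There are only two wooden blanks.

Run:
```python
from h import *
W=np.load("w1.npy").reshape(-1,3); W=W[~np.isnan(W[:,0])]
def V(W,c,th):
    a=np.radians(th); d=W[:,:2]-c; return np.c_[d@[np.cos(a),np.sin(a)],d@[-np.sin(a),np.cos(a)],W[:,2]]
def bx(v,x,y,z,): return (abs(v[:,0])<x)&(v[:,1]>y[0])&(v[:,1]<y[1])&(v[:,2]>z[0])&(v[:,2]<z[1])
c0=[.5624,-.0813]; v=V(W,c0,13)
for n,y,z in (("fix",(.03,.1),(.119,.13)),("mov",(-.095,-.05),(.082,.095)),("blk",(-.13,-.092),(.085,.1)),("chest",(-.05,.05),(.06,.115)),("knob",(-.21,-.125),(.09,.13)),("bed",(-.05,.05),(.03,.05))):
    m=bx(v,.06,y,z); p=W[m]; q=v[m]; lo,hi=np.percentile(q,[1,99],axis=0)
    print(n,m.sum(),rect(p),"vmid",((lo+hi)/2*1000).round(1),"ext",((hi-lo)*1000).round(1))
p=W[(abs(W[:,0]-.445)<.09)&(abs(W[:,1]+.406)<.09)&(W[:,2]>.01)]
print(rect(p))
```

```text
fix 1488 (array([549.8, -21.3]), array([69.9, 20. ]), 12.5) vmid [  1.1  61.2 123.7] ext [69.  19.2  3.8]
mov 1035 (array([ 578.8, -149.7]), array([65. , 27.5]), 13.0) vmid [  0.2 -73.   86.3] ext [63.7 21.6  6.5]
blk 1229 (array([ 591.7, -191. ]), array([76.7, 32.7]), 12.4) vmid [   1.3 -113.3   92.1] ext [71.  31.9 13.6]
chest 3225 (array([564.9, -92.5]), array([57.8, 70.5]), 15.7) vmid [  0.1 -10.9  90.9] ext [55.3 69.5 35.8]
knob 1020 (array([ 624.1, -232.4]), array([33.2, 72.2]), 14.3) vmid [  26.7 -160.4  100.9] ext [31.  69.6 18.7]
bed 3097 (array([563.2, -81.2]), array([92.2, 99.5]), 12.8) vmid [ 0.8  0.6 45.5] ext [90.7 97.4  4.5]
(array([ 493. , -401.7]), array([ 48.1, 141.1]), 7.1)
```

Run:
```python
from h import *
M=Rt(15.7); N=Rt(7)
plan([((.5649,-.0925,.20),M),((.5649,-.0925,.054),M),((.5649,-.0925,.19),M),((.445,-.406,.19),N),((.445,-.406,.016),N)])
```

```text
1 x turn [0.0, 0.003, -0.446]
4 x shift [0.011, -0.014, 0.681]
4 x shift [0.0, 0.0, 0.608]
3 x shift [0.0, 0.0, -0.756]
2 x turn [0.0, 0.0, 0.759]
7 x shift [-0.706, -0.374, 0.0]
4 x shift [0.0, 0.0, 0.725]
```

jog_arm --commands '[0.01, -0.01, 0.68, 0, 0, -0.45, 85, 0.01, -0.01, 0.68, 0, 0, 0, 85, 0.01, -0.01, 0.68, 0, 0, 0, 85, 0.01, -0.01, 0.68, 0, 0, 0, 85, 0, 0, 0.6, 0, 0, 0, 85, 0, 0, 0.6, 0, 0, 0, 85, 0, 0, 0.6, 0, 0, 0, 85, 0, 0, 0.4, 0, 0, 0, 85, 0, 0, 0.2, 0, 0, 0, 85, 0, 0, 0, 0, 0, 0, 85, 0, 0, 0, 0, 0, 0, 50, 0, 0, 0, 0, 0, 0, 50, 0, 0, 0, 0, 0, 0, 50, 0, 0, 0, 0, 0, 0, 50, 0, 0, 0, 0, 0, 0, 50, 0, 0, 0, 0, 0, 0, 50]' --newtons 40

```text
t: 6.88
tool_pos: [0.5676, -0.0919, 0.0579]
tool_rot: [1.893, 2.504, 0.001]
contact_force: [-0.7, -0.3, 5.9]
opening: 0.055
grip_force: 45.2
```

jog_arm --commands '[0, 0, -0.4, 0, 0, 0, 50, 0, 0, -0.7, 0, 0, 0, 50, 0, 0, -0.7, 0, 0, 0, 50, 0, 0, -0.5, 0, 0, 0, 50, 0, 0, 0, 0, 0, 0.76, 50, -0.4, -0.2, 0, 0, 0, 0.76, 50, -0.7, -0.37, 0, 0, 0, 0, 50, -0.7, -0.37, 0, 0, 0, 0, 50, -0.7, -0.37, 0, 0, 0, 0, 50, -0.7, -0.37, 0, 0, 0, 0, 50, -0.7, -0.37, 0, 0, 0, 0, 50, -0.7, -0.37, 0, 0, 0, 0, 50, -0.3, -0.2, 0, 0, 0, 0, 50, 0, 0, 0, 0, 0, 0, 50, 0, 0, 0, 0, 0, 0, 50]'

```text
t: 8.75
tool_pos: [0.449, -0.402, 0.1937]
tool_rot: [-2.078, -2.355, -0.001]
contact_force: [0.6, -0.5, -1.5]
opening: 0.0552
grip_force: 44.3
```

Run:
```python
from h import *
st(); plan([((.445,-.406,.19),Rt(7)),((.445,-.406,.018),Rt(7))])
```

```text
t 8.8 pos [ 0.449  -0.402   0.1937] yaw 7.16 q [-0.85  0.03  1.7   0.    1.41 -0.98] open 0.0552 grip 44.3 F [ 0.6 -0.5 -1.5]
1 x turn [-0.0, -0.013, 0.027]
1 x shift [-0.057, -0.075, 0.061]
4 x shift [0.0, 0.0, 0.717]
```

jog_arm --commands '[-0.06, -0.07, 0.7, 0, 0, 0, 50, 0, 0, 0.8, 0, 0, 0, 50, 0, 0, 0.7, 0, 0, 0, 50, 0, 0, 0.45, 0, 0, 0, 50, 0, 0, 0.27, 0, 0, 0, 50, 0, 0, 0, 0, 0, 0, 50, 0, 0, 0, 0, 0, 0, 50, 0, 0, 0, 0, 0, 0, 70, 0, 0, 0, 0, 0, 0, 70, 0, 0, 0, 0, 0, 0, 70, 0, 0, -0.3, 0, 0, 0, 70, 0, 0, -0.8, 0, 0, 0, 75, 0, 0, -0.9, 0, 0, 0, 85, 0, 0, -0.9, 0, 0, 0, 85, 0, 0, -0.9, 0, 0, 0, 85, 0, 0, 0, 0, 0, 0, 85]'

```text
t: 10.75
tool_pos: [0.447, -0.4097, 0.2558]
tool_rot: [2.071, 2.345, -0.003]
contact_force: [0.2, 0.7, 0.4]
opening: 0.0851
grip_force: 0.0
```

Run:
```python
from h import *
st()
d=eyes.get_image("top"); W=cloud(d)
for n in("chest","pin"):
  for s in nets.silhouettes("top",n):
    p=W[s["mask"]]; p=p[p[:,2]>.003];print(n,round(s["p"],2),rect(p),np.percentile(p[:,2],98).round(3))
P=np.load("top0.npy").reshape(-1,3)
for n,c in (("b1",(.5925,.3765)),("b2",(.435,.3835))):
  for f in ("top0.npy","side0.npy"):
    Q=np.load(f).reshape(-1,3); m=(np.hypot(Q[:,0]-c[0],Q[:,1]-c[1])<.045)&(Q[:,2]>.06); print(n,f,rect(Q[m]))
plan([((.5,.37,.32),Rt(90))],step=.056)
```

```text
t 10.8 pos [ 0.447  -0.4097  0.2558] yaw 7.11 q [-0.86 -0.01  1.64  0.    1.5  -0.99] open 0.0851 grip 0.0 F [0.2 0.7 0.4]
chest 0.84 (array([ 442.3, -403.9]), array([54.8, 69.5]), 5.4) 0.07
chest 0.64 (array([723.3, -31.7]), array([85. , 56.9]), 21.0) 0.066
pin 0.71 (array([436.1,  50.1]), array([205.4,  16.2]), 87.7) 0.025
pin 0.37 (array([ 615.5, -242. ]), array([ 53.5, 104.1]), 14.5) 0.112
b1 top0.npy (array([593.3, 378. ]), array([24., 64.]), 17.5)
b1 side0.npy (array([593.1, 378. ]), array([24.2, 62. ]), 18.6)
b2 top0.npy (array([436. , 383.2]), array([60.9, 18.9]), 88.9)
b2 side0.npy (array([436.4, 384.2]), array([23.9, 62.8]), 0.2)
16 x turn [0.0, -0.0, -0.904]
14 x shift [-0.066, 0.925, -0.087]
```

Run:
```python
from h import *
M=Rt(107.5)
p0=ctrl.get_obs()["tool_pos"].copy(); 
C=Rt(7.11); s=C.T@(np.array([.5932,.378,.22])-p0); print("pre-turn shift 15x",(s/15/.06).round(3))
plan([(p0,M)])
```

```text
pre-turn shift 15x [0.845 0.272 0.03 ]
19 x turn [0.0, -0.0, -0.922]
1 x shift [0.0, 0.0, 0.0]
```

jog_arm --commands '[0.5, 0.16, 0, 0, 0, 0, 85, 0.84, 0.27, 0.03, 0, 0, 0, 85, 0.84, 0.27, 0.03, 0, 0, 0, 85, 0.84, 0.27, 0.03, 0, 0, 0, 85, 0.84, 0.27, 0.03, 0, 0, 0, 85, 0.84, 0.27, 0.03, 0, 0, 0, 85, 0.84, 0.27, 0.03, 0, 0, 0, 85, 0.84, 0.27, 0.03, 0, 0, 0, 85, 0.84, 0.27, 0.03, 0, 0, 0, 85, 0.84, 0.27, 0.03, 0, 0, 0, 85, 0.84, 0.27, 0.03, 0, 0, 0, 85, 0.84, 0.27, 0.03, 0, 0, 0, 85, 0.84, 0.27, 0.03, 0, 0, 0, 85, 0.84, 0.27, 0.03, 0, 0, 0, 85, 0.84, 0.27, 0.03, 0, 0, 0, 85, 0.35, 0.1, 0, 0, 0, 0, 85, 0, 0, 0, 0, 0, 0, 85]'

```text
t: 13.02
tool_pos: [0.5911, 0.3739, 0.2197]
tool_rot: [-2.077, -2.356, 0.005]
contact_force: [0.5, -0.5, 0.7]
opening: 0.0854
grip_force: 0.0
```

jog_arm --commands '[0, 0, 0, 0, 0, -0.92, 85, 0, 0, 0, 0, 0, -0.92, 85, 0, 0, 0, 0, 0, -0.92, 85, 0, 0, 0, 0, 0, -0.92, 85, 0, 0, 0, 0, 0, -0.92, 85, 0, 0, 0, 0, 0, -0.92, 85, 0, 0, 0, 0, 0, -0.92, 85, 0, 0, 0, 0, 0, -0.92, 85, 0, 0, 0, 0, 0, -0.92, 85, 0, 0, 0, 0, 0, -0.92, 85, 0, 0, 0, 0, 0, -0.92, 85, 0, 0, 0, 0, 0, -0.92, 85, 0, 0, 0, 0, 0, -0.92, 85, 0, 0, 0, 0, 0, -0.92, 85, 0, 0, 0, 0, 0, -0.92, 85, 0, 0, 0, 0, 0, -0.92, 85, 0, 0, 0, 0, 0, -0.92, 85, 0, 0, 0, 0, 0, -0.92, 85, 0, 0, 0, 0, 0, -0.92, 85, 0, 0, 0, 0, 0, 0, 85]'

```text
t: 15.52
tool_pos: [0.5919, 0.3715, 0.2214]
tool_rot: [0.467, -3.106, 0.001]
contact_force: [0.2, 0.4, 0.2]
opening: 0.0849
grip_force: 0.0
```

Run:
```python
from h import *
st(); d=eyes.get_image("wrist"); W=cloud(d)
for s in nets.silhouettes("wrist","blank1"):
    p=W[s["mask"]]; p=p[p[:,2]>.055]
    if len(p)>20: print(round(s["p"],2),rect(p),d["image"][s["mask"]].mean(0).round())
plan([((.5932,.378,.033),Rt(107.5))])
```

```text
t 15.5 pos [0.5919 0.3715 0.2214] yaw 107.09 q [ 0.45  0.23  1.44 -0.    1.48 -1.41] open 0.0849 grip 0.0 F [0.2 0.4 0.2]
0.77 (array([447.6, 384.3]), array([16. , 63.4]), 14.5) [99. 82. 61.]
0.74 (array([494.7, 291.7]), array([54.3, 22. ]), 35.6) [125.  43.  37.]
0.68 (array([513.9, 428.6]), array([22. , 62.1]), 3.9) [134.  45.  38.]
0.64 (array([594.6, 375.7]), array([22.6, 62. ]), 18.1) [121. 101.  74.]
1 x turn [-0.004, -0.005, -0.069]
4 x shift [-0.012, 0.022, 0.786]
```

jog_arm --commands '[-0.06, 0.06, 0.6, 0, 0, -0.12, 85, 0, 0, 0.8, 0, 0, 0, 85, 0, 0, 0.8, 0, 0, 0, 85, 0, 0, 0.6, 0, 0, 0, 85, 0, 0, 0.34, 0, 0, 0, 85, 0, 0, 0, 0, 0, 0, 85, 0, 0, 0, 0, 0, 0, 55, 0, 0, 0, 0, 0, 0, 55, 0, 0, 0, 0, 0, 0, 55, 0, 0, 0, 0, 0, 0, 55, 0, 0, 0, 0, 0, 0, 55, 0, 0, -0.4, 0, 0, 0, 55, 0, 0, -0.8, 0, 0, 0, 55, 0, 0, -0.8, 0, 0, 0, 55, 0, 0, -0.8, 0, 0, 0, 55, 0, 0, -0.3, 0, 0, 0, 55, 0, 0, 0, 0, 0, 0, 55]' --newtons 40

```text
t: 17.75
tool_pos: [0.5947, 0.3782, 0.2209]
tool_rot: [-0.49, 3.101, 0.001]
contact_force: [-0.4, 0.1, -0.8]
opening: 0.0614
grip_force: 44.9
```

```bash
cat >> h.py <<'E'
VO=np.array([.5637,-.0835]); VT=12.7
def v2w(x,y,z): 
    a=np.radians(VT); return np.array([VO[0]+x*np.cos(a)-y*np.sin(a),VO[1]+x*np.sin(a)+y*np.cos(a),z])
E
python3 - <<'E'
from h import *
st(); p=ctrl.get_obs()["tool_pos"]
C=Rt(107.5); g=v2w(0,.039,p[2]); s=C.T@(g-p); n=9; print(g,n,"x",(s/n/.06).round(3))
plan([(p,Rt(VT))])
E
```

```text
t 17.8 pos [0.5947 0.3782 0.2209] yaw 107.95 q [ 0.46  0.24  1.42  0.    1.48 -1.42] open 0.0614 grip 44.9 F [-0.4  0.1 -0.8]
[ 0.555126   -0.04545415  0.2209434 ] 9 x [ 0.306 -0.726  0.   ]
18 x turn [0.001, 0.001, 0.924]
1 x shift [0.0, 0.0, 0.0]
```

jog_arm --commands '[0.3, -0.72, 0, 0, 0, 0, 55, 0.3, -0.72, 0, 0, 0, 0, 55, 0.3, -0.72, 0, 0, 0, 0, 55, 0.3, -0.72, 0, 0, 0, 0, 55, 0.3, -0.72, 0, 0, 0, 0, 55, 0.3, -0.72, 0, 0, 0, 0, 55, 0.3, -0.72, 0, 0, 0, 0, 55, 0.3, -0.72, 0, 0, 0, 0, 55, 0.3, -0.72, 0, 0, 0, 0, 55, 0, 0, 0, 0, 0, 0, 55]'

```text
t: 19.0
tool_pos: [0.5581, -0.0441, 0.2158]
tool_rot: [0.482, -3.099, -0.003]
contact_force: [-0.4, 0.2, -0.7]
opening: 0.0613
grip_force: 44.9
```

jog_arm --commands '[0, 0, 0, 0, 0, 0.92, 55, 0, 0, 0, 0, 0, 0.92, 55, 0, 0, 0, 0, 0, 0.92, 55, 0, 0, 0, 0, 0, 0.92, 55, 0, 0, 0, 0, 0, 0.92, 55, 0, 0, 0, 0, 0, 0.92, 55, 0, 0, 0, 0, 0, 0.92, 55, 0, 0, 0, 0, 0, 0.92, 55, 0, 0, 0, 0, 0, 0.92, 55, 0, 0, 0, 0, 0, 0.92, 55, 0, 0, 0, 0, 0, 0.92, 55, 0, 0, 0, 0, 0, 0.92, 55, 0, 0, 0, 0, 0, 0.92, 55, 0, 0, 0, 0, 0, 0.92, 55, 0, 0, 0, 0, 0, 0.92, 55, 0, 0, 0, 0, 0, 0.92, 55, 0, 0, 0, 0, 0, 0.92, 55, 0, 0, 0, 0, 0, 0.92, 55, 0, 0, 0, 0, 0, 0, 55, 0, 0, 0, 0, 0, 0, 55]'

```text
t: 21.5
tool_pos: [0.5594, -0.0412, 0.218]
tool_rot: [-1.951, -2.46, 0.001]
contact_force: [-0.9, -1.0, -0.4]
opening: 0.0616
grip_force: 44.9
```

Run:
```python
from h import *
st(); plan([(v2w(0,.039,.15),Rt(VT)),(v2w(0,.039,.080),Rt(VT))])
d=eyes.get_image("wrist"); cv2.imwrite("pics/w2.png",d["image"][:,:,::-1]); np.save("w2.npy",cloud(d))
W=cloud(d).reshape(-1,3); a=np.radians(VT); dd=W[:,:2]-VO
v=np.c_[dd@[np.cos(a),np.sin(a)],dd@[-np.sin(a),np.cos(a)],W[:,2]]
for n,y,z in (("fix",(.045,.1),(.119,.128)),("mov",(-.095,-.05),(.085,.095)),("blk",(-.13,-.092),(.085,.1))):
    m=(abs(v[:,0])<.06)&(v[:,1]>y[0])&(v[:,1]<y[1])&(v[:,2]>z[0])&(v[:,2]<z[1]); print(n,m.sum(),rect(v[m]) if m.sum()>20 else "")
```

```text
t 21.5 pos [ 0.5594 -0.0412  0.218 ] yaw 13.18 q [-0.21 -0.09  1.78  0.    1.46 -0.44] open 0.0616 grip 44.9 F [-0.9 -1.  -0.4]
1 x turn [-0.02, -0.011, 0.083]
2 x shift [-0.027, -0.043, 0.566]
2 x shift [0.0, 0.0, 0.583]
fix 3377 (array([ 0.3, 63.6]), array([20.5, 70.1]), 89.8)
mov 0 
blk 829 (array([  -0.2, -104.2]), array([15.8, 69.2]), 89.2)
```

View pics/w2.png

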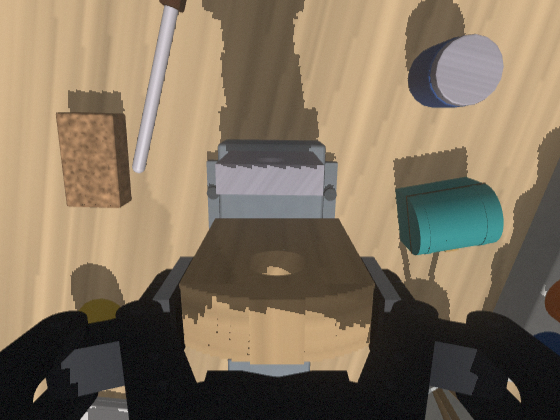

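The picture shows the blank held square in the fingers with its hole at (275,265). The fixed jaw is beyond it at (270,178), and the pin is at the upper left.

jog_arm --commands '[-0.03, -0.05, 0.5, 0, 0, 0.08, 55, -0.02, -0.03, 0.6, 0, 0, 0, 55, 0, 0, 0.5, 0, 0, 0, 55, 0, 0, 0.4, 0, 0, 0, 55, 0, 0, 0.2, 0, 0, 0, 55, 0, 0, 0.1, 0, 0, 0, 55, 0, 0, 0, 0, 0, 0, 55, 0, 0, 0, 0, 0, 0, 55]'

```text
t: 22.55
tool_pos: [0.5567, -0.046, 0.0822]
tool_rot: [1.963, 2.451, 0.001]
contact_force: [0.2, -0.7, 1.7]
opening: 0.0617
grip_force: 45.2
```

Run:
```python
from h import *
st(); plan([(v2w(0,.039,.080),Rt(VT))])
```

```text
t 22.6 pos [ 0.5567 -0.046   0.0822] yaw 12.61 q [-0.22  0.03  1.89  0.    1.21 -0.44] open 0.0617 grip 45.2 F [ 0.2 -0.7  1.7]
1 x shift [0.015, -0.024, 0.037]
```

jog_arm --commands '[0, -0.02, 0.02, 0, 0, 0, 55, 0, 0, 0, 0, 0, 0, 55, 0, 0, 0, 0, 0, 0, 66, 0, 0, 0, 0, 0, 0, 72, 0, 0, 0, 0, 0, 0, 75, 0, 0, 0, 0, 0, 0, 75, 0, 0, -0.3, 0, 0, 0, 75, 0, 0, -0.5, 0, 0, 0, 75, 0, 0, -0.8, 0, 0, 0, 75, 0, 0, -0.8, 0, 0, 0, 85, 0, 0, -0.3, 0, 0, 0, 85, 0, 0, 0, 0, 0, 0, 85]'

```text
t: 24.05
tool_pos: [0.5556, -0.0463, 0.2442]
tool_rot: [1.962, 2.449, 0.003]
contact_force: [0.7, -0.5, -0.9]
opening: 0.0848
grip_force: 0.0
```

```bash
cat >> h.py <<'E'
def vc(W):
    W=W.reshape(-1,3); a=np.radians(VT); dd=W[:,:2]-VO
    return np.c_[dd@[np.cos(a),np.sin(a)],dd@[-np.sin(a),np.cos(a)],W[:,2]]
def sel(v,x,y,z): return v[(abs(v[:,0])<x)&(v[:,1]>y[0])&(v[:,1]<y[1])&(v[:,2]>z[0])&(v[:,2]<z[1])]
E
python3 - <<'E'
from h import *
st(); v=vc(cloud(eyes.get_image("wrist"))); p=sel(v,.045,(-.04,.0535),(.10,.135)); print(len(p),rect(p),p[:,2].max())
p=ctrl.get_obs()["tool_pos"]; C=Rt(VT); g=np.array([.4365,.384,.2]); s=C.T@(g-p); print("10x",(s/10/.06).round(3)); plan([(p,Rt(90.2))])
E
```

```text
t 24.1 pos [ 0.5556 -0.0463  0.2442] yaw 12.61 q [-0.22 -0.12  1.76  0.    1.5  -0.44] open 0.0848 grip 0.0 F [ 0.7 -0.5 -0.9]
2753 (array([ 1.1, 41. ]), array([25. , 63.3]), 90.0) 0.12982701559466547
10x [ 0.743 -0.034  0.07 ]
15 x turn [-0.0, -0.0, -0.903]
1 x shift [0.0, 0.0, 0.0]
```

jog_arm --commands '[0.74, -0.03, 0.07, 0, 0, 0, 85, 0.74, -0.03, 0.07, 0, 0, 0, 85, 0.74, -0.03, 0.07, 0, 0, 0, 85, 0.74, -0.03, 0.07, 0, 0, 0, 85, 0.74, -0.03, 0.07, 0, 0, 0, 85, 0.74, -0.03, 0.07, 0, 0, 0, 85, 0.74, -0.03, 0.07, 0, 0, 0, 85, 0.74, -0.03, 0.07, 0, 0, 0, 85, 0.74, -0.03, 0.07, 0, 0, 0, 85, 0.74, -0.03, 0.07, 0, 0, 0, 85, 0, 0, 0, 0, 0, 0, 85]'

```text
t: 25.48
tool_pos: [0.4378, 0.3844, 0.1963]
tool_rot: [-1.958, -2.454, 0.009]
contact_force: [0.8, 0.2, -0.1]
opening: 0.0849
grip_force: 0.0
```

jog_arm --commands '[0, 0, 0, 0, 0, -0.9, 85, 0, 0, 0, 0, 0, -0.9, 85, 0, 0, 0, 0, 0, -0.9, 85, 0, 0, 0, 0, 0, -0.9, 85, 0, 0, 0, 0, 0, -0.9, 85, 0, 0, 0, 0, 0, -0.9, 85, 0, 0, 0, 0, 0, -0.9, 85, 0, 0, 0, 0, 0, -0.9, 85, 0, 0, 0, 0, 0, -0.9, 85, 0, 0, 0, 0, 0, -0.9, 85, 0, 0, 0, 0, 0, -0.9, 85, 0, 0, 0, 0, 0, -0.9, 85, 0, 0, 0, 0, 0, -0.9, 85, 0, 0, 0, 0, 0, -0.9, 85, 0, 0, 0, 0, 0, -0.9, 85, 0, 0, 0, 0, 0, 0, 85]'

```text
t: 27.48
tool_pos: [0.4399, 0.3819, 0.1981]
tool_rot: [-0.004, -3.139, 0.003]
contact_force: [0.7, 0.2, -1.0]
opening: 0.0851
grip_force: 0.0
```

Run:
```python
from h import *
st(); d=eyes.get_image("wrist"); W=cloud(d)
for s in nets.silhouettes("wrist","blank1"):
    p=W[s["mask"]]; p=p[p[:,2]>.055]
    if len(p)>20: print(round(s["p"],2),rect(p),d["image"][s["mask"]].mean(0).round())
plan([((.4365,.384,.033),Rt(90.2))])
```

```text
t 27.5 pos [0.4399 0.3819 0.1981] yaw 89.84 q [ 0.59 -0.02  1.75 -0.    1.42 -0.98] open 0.0851 grip 0.0 F [ 0.7  0.2 -1. ]
0.79 (array([513.6, 429. ]), array([23.2, 62. ]), 4.3) [104.  38.  31.]
0.55 (array([437.1, 382.4]), array([61.8, 22.7]), 89.4) [133. 111.  82.]
1 x turn [-0.014, -0.017, -0.064]
4 x shift [0.015, 0.007, 0.691]
```

jog_arm --commands '[0.05, 0.01, 0.6, 0, 0, 0, 85, 0, 0, 0.8, 0, 0, 0, 85, 0, 0, 0.7, 0, 0, 0, 85, 0, 0, 0.4, 0, 0, 0, 85, 0, 0, 0.25, 0, 0, 0, 85, 0, 0, 0, 0, 0, 0, 85, 0, 0, 0, 0, 0, 0, 55, 0, 0, 0, 0, 0, 0, 55, 0, 0, 0, 0, 0, 0, 55, 0, 0, 0, 0, 0, 0, 55, 0, 0, 0, 0, 0, 0, 55, 0, 0, -0.4, 0, 0, 0, 55, 0, 0, -0.8, 0, 0, 0, 55, 0, 0, -0.8, 0, 0, 0, 55, 0, 0, -0.8, 0, 0, 0, 55, 0, 0, -0.3, 0, 0, 0, 55, 0, 0, 0, 0, 0, 0, 55]' --newtons 40

```text
t: 29.7
tool_pos: [0.4376, 0.384, 0.2215]
tool_rot: [0.001, 3.14, 0.001]
contact_force: [0.7, -0.0, -1.6]
opening: 0.0613
grip_force: 44.8
```

Run:
```python
from h import *
st(); p=ctrl.get_obs()["tool_pos"]
C=Rt(90.2); g=v2w(-.001,.012,.225); s=C.T@(g-p); n=9; print(g,n,"x",(s/n/.06).round(3))
plan([(p,Rt(VT))])
```

```text
t 29.7 pos [0.4376 0.384  0.2215] yaw 89.95 q [ 0.59 -0.04  1.73  0.    1.46 -0.98] open 0.0613 grip 44.8 F [ 0.7 -0.  -1.6]
[ 0.56008631 -0.07201343  0.225     ] 9 x [-0.224 -0.845 -0.007]
15 x turn [0.001, 0.0, 0.899]
1 x shift [0.0, 0.0, 0.0]
```

jog_arm --commands '[-0.22, -0.84, 0, 0, 0, 0, 55, -0.22, -0.84, 0, 0, 0, 0, 55, -0.22, -0.84, 0, 0, 0, 0, 55, -0.22, -0.84, 0, 0, 0, 0, 55, -0.22, -0.84, 0, 0, 0, 0, 55, -0.22, -0.84, 0, 0, 0, 0, 55, -0.22, -0.84, 0, 0, 0, 0, 55, -0.22, -0.84, 0, 0, 0, 0, 55, -0.22, -0.84, 0, 0, 0, 0, 55, 0, 0, 0, 0, 0, 0, 55]'

```text
t: 30.95
tool_pos: [0.5546, -0.0725, 0.2171]
tool_rot: [-0.009, -3.136, -0.002]
contact_force: [0.5, 0.9, -1.4]
opening: 0.0612
grip_force: 44.9
```

jog_arm --commands '[0, 0, 0, 0, 0, 0.9, 55, 0, 0, 0, 0, 0, 0.9, 55, 0, 0, 0, 0, 0, 0.9, 55, 0, 0, 0, 0, 0, 0.9, 55, 0, 0, 0, 0, 0, 0.9, 55, 0, 0, 0, 0, 0, 0.9, 55, 0, 0, 0, 0, 0, 0.9, 55, 0, 0, 0, 0, 0, 0.9, 55, 0, 0, 0, 0, 0, 0.9, 55, 0, 0, 0, 0, 0, 0.9, 55, 0, 0, 0, 0, 0, 0.9, 55, 0, 0, 0, 0, 0, 0.9, 55, 0, 0, 0, 0, 0, 0.9, 55, 0, 0, 0, 0, 0, 0.9, 55, 0, 0, 0, 0, 0, 0.9, 55, 0, 0, 0, 0, 0, 0, 55, 0, 0, 0, 0, 0, 0, 55]'

```text
t: 33.08
tool_pos: [0.5551, -0.0691, 0.2196]
tool_rot: [-1.96, -2.452, 0.001]
contact_force: [-0.9, 0.7, -1.6]
opening: 0.0614
grip_force: 45.0
```

Run:
```python
from h import *
st(); plan([(v2w(-.001,.012,.15),Rt(VT)),(v2w(-.001,.012,.080),Rt(VT))])
```

```text
t 33.1 pos [ 0.5551 -0.0691  0.2196] yaw 12.71 q [-0.26 -0.09  1.78  0.    1.46 -0.48] open 0.0614 grip 45.0 F [-0.9  0.7 -1.6]
1 x turn [-0.021, -0.013, 0.002]
2 x shift [-0.033, 0.035, 0.58]
2 x shift [0.0, 0.0, 0.583]
```

jog_arm --commands '[-0.04, 0.04, 0.5, 0, 0, 0, 55, -0.04, 0.03, 0.6, 0, 0, 0, 55, 0, 0, 0.5, 0, 0, 0, 55, 0, 0, 0.4, 0, 0, 0, 55, 0, 0, 0.2, 0, 0, 0, 55, 0, 0, 0.12, 0, 0, 0, 55, 0, 0, 0, 0, 0, 0, 55, 0, 0, 0, 0, 0, 0, 55]'

```text
t: 34.08
tool_pos: [0.5618, -0.0738, 0.083]
tool_rot: [1.963, 2.45, 0.002]
contact_force: [-0.1, -0.2, 0.8]
opening: 0.0613
grip_force: 45.3
```

Run:
```python
from h import *
st(); plan([(v2w(-.001,.0115,.080),Rt(VT))])
```

```text
t 34.1 pos [ 0.5618 -0.0738  0.083 ] yaw 12.62 q [-0.26  0.05  1.87  0.    1.21 -0.48] open 0.0613 grip 45.3 F [-0.1 -0.2  0.8]
1 x turn [0.021, 0.01, -0.015]
1 x shift [0.027, -0.022, 0.05]
```

jog_arm --commands '[0, -0.02, 0.02, 0, 0, 0, 55, 0, 0, 0, 0, 0, 0, 55, 0, 0, 0, 0, 0, 0, 66, 0, 0, 0, 0, 0, 0, 72, 0, 0, 0, 0, 0, 0, 75, 0, 0, 0, 0, 0, 0, 75, 0, 0, -0.3, 0, 0, 0, 75, 0, 0, -0.5, 0, 0, 0, 75, 0, 0, -0.8, 0, 0, 0, 75, 0, 0, -0.8, 0, 0, 0, 85, 0, 0, -0.6, 0, 0, 0, 85, 0, 0, 0, 0, 0, 0, 85]'

```text
t: 35.58
tool_pos: [0.5619, -0.0744, 0.2669]
tool_rot: [1.959, 2.445, 0.006]
contact_force: [0.8, 0.0, 0.1]
opening: 0.0848
grip_force: 0.0
```

Run:
```python
from h import *
st(); d=eyes.get_image("wrist"); cv2.imwrite("pics/w3.png",d["image"][:,:,::-1]); v=vc(cloud(d)); p=sel(v,.045,(-.04,.0535),(.10,.135)); 
for lo,hi in ((-.03,.025),(.025,.0535)):
    q=sel(v,.045,(lo,hi),(.112,.135)); print(len(q),rect(q),q[:,2].max())
d=eyes.get_image("top"); W=cloud(d)
for n in("chest","pin"):
  for s in nets.silhouettes("top",n):
    p=W[s["mask"]]; p=p[p[:,2]>.003];print(n,round(s["p"],2),rect(p),np.percentile(p[:,2],98).round(3))
p=ctrl.get_obs()["tool_pos"]; print((Rt(VT).T@(np.array([.435,.085,.25])-p)/.06).round(2))
```

```text
t 35.6 pos [ 0.5619 -0.0744  0.2669] yaw 12.61 q [-0.26 -0.11  1.71  0.    1.53 -0.48] open 0.0848 grip 0.0 F [0.8 0.  0.1]
2306 (array([ 0.5, 11. ]), array([22.5, 62. ]), 89.9) 0.1299844545481723
2361 (array([ 1.7, 39.7]), array([62. , 22.3]), 0.0) 0.1296343782087676
chest 0.89 (array([ 444.6, -404.7]), array([58.4, 72.3]), 9.3) 0.07
chest 0.53 (array([674.8,  -9. ]), array([ 53.6, 177.3]), 74.4) 0.065
pin 0.53 (array([413.1,  80.8]), array([118.2,  16. ]), 88.9) 0.025
[ 3.03 -1.43  0.15]
```

View pics/w3.png

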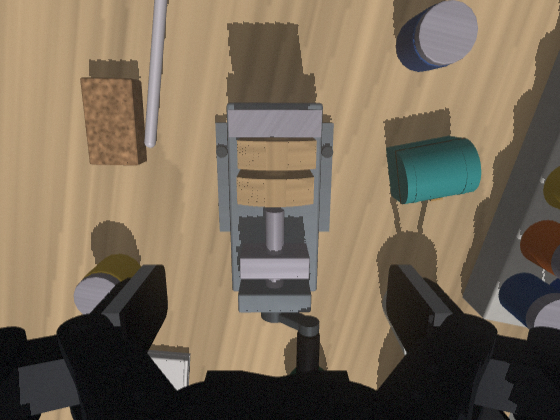

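The picture shows both blanks standing square between the jaws, at (275,152) and (275,188). The pin's rod tip is at (150,145).

jog_arm --commands '[0.5, -0.3, 0, 0, 0, 0, 85, 0.6, -0.3, 0, 0, 0, 0, 85, 0.6, -0.3, 0, 0, 0, 0, 85, 0.3, -0.3, 0, 0, 0, 0, 85, 0, -0.3, 0, 0, 0, 0, 85, 0, 0, 0, 0, 0, 0, 85, 0, 0, 0, 0, 0, 0, 85]'

```text
t: 36.65
tool_pos: [0.4457, 0.0236, 0.2599]
tool_rot: [-1.964, -2.451, 0.001]
contact_force: [-0.2, -0.2, 1.2]
opening: 0.0849
grip_force: 0.0
```

Run:
```python
from h import *
st(); d=eyes.get_image("wrist"); cv2.imwrite("pics/w4.png",d["image"][:,:,::-1]); W=cloud(d).reshape(-1,3); I=d["image"].reshape(-1,3).astype(int)
m=(W[:,0]>.37)&(W[:,0]<.48)&(W[:,1]>-.1)&(W[:,1]<.2)
h=m&(W[:,2]>.0145)&(W[:,2]<.03)&(I.sum(1)<270)
r=m&(W[:,2]>.006)&(W[:,2]<.02)&~h
print("handle",h.sum(),rect(W[h]),np.percentile(W[h][:,2],[5,50,95]).round(4)); print("rest",r.sum(),rect(W[r]))
p=W[r]; c=p.mean(0);print(c,np.degrees(np.arctan2(*np.linalg.svd(p[:,:2]-c[:2],full_matrices=False)[2][0][::-1])))
```

```text
t 36.6 pos [0.4457 0.0236 0.2599] yaw 12.59 q [-0.11 -0.41  1.97  0.    1.58 -0.33] open 0.0849 grip 0.0 F [-0.2 -0.2  1.2]
handle 1803 (array([398.3,  20. ]), array([239.7,  54.1]), 88.7) [0.0167 0.0187 0.0294]
rest 1584 (array([398.8,  23.4]), array([ 58.4, 227.7]), 1.5)
[ 0.41994314 -0.00216384  0.01186682] -88.50657163923293
```

View pics/w4.png

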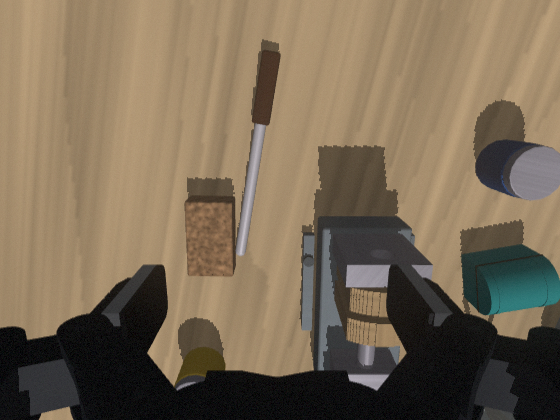

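The pin's handle lies from (270,50) to (260,122) and its rod runs to a tip at (241,252), right beside the brown sponge at (210,235).

Run:
```python
from h import *
d=eyes.get_image("wrist"); W=cloud(d); v,u=np.indices(W.shape[:2])
h=(u>248)&(u<284)&(v>42)&(v<127)&(W[...,2]>.013); r=(u>238)&(u<266)&(v>128)&(v<256)&(W[...,2]>.006)&(W[...,2]<.016)
for n,m in (("handle",h),("rod",r)):
    p=W[m]; c=p.mean(0); print(n,m.sum(),rect(p),np.percentile(p[:,2],[5,50,95]).round(4),np.degrees(np.arctan2(*np.linalg.svd(p[:,:2]-c[:2],full_matrices=False)[2][0][::-1])).round(1))
```

```text
handle 1359 (array([416.3, 102.8]), array([18. , 73.5]), 2.7) [0.0164 0.0184 0.0199] -87.3
rod 1329 (array([421.6,  -7.4]), array([ 12. , 144.1]), 2.8) [0.0088 0.0122 0.0146] -86.8
```

Run:
```python
from h import *
M=Rt(2.9); plan([((.4168,.0928,.1),M),((.4168,.0928,.004),M)])
```

```text
2 x turn [-0.004, -0.002, 0.845]
4 x shift [0.295, -0.107, 0.668]
2 x shift [0.0, 0.0, 0.8]
```

jog_arm --commands '[0, 0, 0, 0, 0, 0.85, 50, 0, 0, 0, 0, 0, 0.84, 50, 0.3, -0.11, 0.67, 0, 0, 0, 50, 0.3, -0.11, 0.67, 0, 0, 0, 50, 0.3, -0.11, 0.67, 0, 0, 0, 50, 0.3, -0.11, 0.67, 0, 0, 0, 50, 0, 0, 0.6, 0, 0, 0, 50, 0, 0, 0.6, 0, 0, 0, 50, 0, 0, 0.3, 0, 0, 0, 50, 0, 0, 0, 0, 0, 0, 50, 0, 0, 0, 0, 0, 0, 50]'

```text
t: 38.12
tool_pos: [0.4167, 0.0942, 0.0107]
tool_rot: [2.164, 2.277, 0.001]
contact_force: [0.5, -0.6, 0.4]
opening: 0.0501
grip_force: 0.0
```

Run:
```python
from h import *
st(); plan([((.4168,.0928,.004),Rt(2.9))])
```

```text
t 38.1 pos [0.4167 0.0942 0.0107] yaw 2.91 q [ 0.05 -0.18  2.23  0.    1.09 -0.  ] open 0.0501 grip 0.0 F [ 0.5 -0.6  0.4]
1 x shift [-0.023, 0.001, 0.112]
```

jog_arm --commands '[-0.02, 0, 0.09, 0, 0, 0, 50, 0, 0, 0, 0, 0, 0, 50, 0, 0, 0, 0, 0, 0, 25, 0, 0, 0, 0, 0, 0, 10, 0, 0, 0, 0, 0, 0, 10, 0, 0, 0, 0, 0, 0, 10, 0, 0, 0, 0, 0, 0, 10, 0, 0, 0, 0, 0, 0, 10]' --newtons 70

```text
t: 39.12
tool_pos: [0.416, 0.093, 0.0049]
tool_rot: [2.164, 2.277, 0.0]
contact_force: [-1.5, 0.3, 5.9]
opening: 0.016
grip_force: 69.7
```

jog_arm --commands '[0, 0, -0.3, 0, 0, 0, 10, 0, 0, -0.7, 0, 0, 0, 10, 0, 0, -0.8, 0, 0, 0, 10, 0, 0, -0.5, 0, 0, 0, 10, 0, 0, 0, 0, 0, 0, 10]'

```text
t: 39.75
tool_pos: [0.4176, 0.0931, 0.1449]
tool_rot: [2.161, 2.274, 0.007]
contact_force: [-0.2, -0.3, -0.2]
opening: 0.0158
grip_force: 69.1
```

Run:
```python
from h import *
st(); M=Rt(VT); plan([(v2w(0,.284,.142),M),(v2w(0,.284,.097),M)])
```

```text
t 39.8 pos [0.4176 0.0931 0.1449] yaw 2.92 q [ 0.04 -0.39  2.15  0.    1.38 -0.01] open 0.0158 grip 69.1 F [-0.2 -0.3 -0.2]
2 x turn [0.03, 0.002, -0.853]
3 x shift [0.442, 0.576, 0.016]
1 x shift [0.0, 0.0, 0.75]
```

jog_arm --commands '[0.2, 0, 0, 0, 0, -0.85, 10, 0.4, 0, 0, 0, 0, -0.85, 10, 0.42, 0.55, 0, 0, 0, 0, 10, 0.3, 0.6, 0, 0, 0, 0, 10, 0, 0.57, 0, 0, 0, 0, 10, 0, 0, 0.4, 0, 0, 0, 10, 0, 0, 0.35, 0, 0, 0, 10, 0, 0, 0, 0, 0, 0, 10, 0, 0, 0, 0, 0, 0, 10]'

```text
t: 40.88
tool_pos: [0.5027, 0.1934, 0.0969]
tool_rot: [-1.963, -2.452, 0.001]
contact_force: [0.1, 0.3, -1.0]
opening: 0.0163
grip_force: 69.1
```

Run:
```python
from h import *
st(); M=Rt(VT); plan([(v2w(0,.284,.097),M)])
for cam in ("top","side","wrist"):
    d=eyes.get_image(cam); v=vc(cloud(d)); v=v[~np.isnan(v[:,0])]
    if cam=="wrist":cv2.imwrite("pics/w5.png",d["image"][:,:,::-1])
    q=v[(abs(v[:,0])<.03)&(v[:,1]>.085)&(v[:,1]<.24)&(v[:,2]>.08)&(v[:,2]<.13)]
    print(cam,len(q),np.percentile(q[:,1],[0,2]) if len(q) else "")
    for a in np.arange(.09,.24,.03):
        s=q[(q[:,1]>a)&(q[:,1]<a+.03)]
        if len(s)>3: print("  y",round(a+.015,3),"x",((np.percentile(s[:,0],5)+np.percentile(s[:,0],95))/2).round(4),"ztop",np.percentile(s[:,2],90).round(4),len(s))
```

```text
t 40.9 pos [0.5027 0.1934 0.0969] yaw 12.66 q [ 0.23 -0.03  1.93  0.    1.24  0.01] open 0.0163 grip 69.1 F [ 0.1  0.3 -1. ]
1 x shift [0.008, -0.024, -0.001]
top 165 [0.11374717 0.11691826]
  y 0.105 x 0.0009 ztop 0.1033 8
  y 0.135 x 0.0009 ztop 0.1061 39
  y 0.165 x 0.0004 ztop 0.1066 40
  y 0.195 x 0.0009 ztop 0.1062 39
  y 0.225 x 0.0011 ztop 0.1093 39
side 88 [0.11276019 0.11610703]
  y 0.105 x -0.0006 ztop 0.1034 7
  y 0.135 x -0.0004 ztop 0.1048 43
  y 0.165 x 0.0005 ztop 0.1053 35
wrist 71 [0.23617454 0.23755599]
  y 0.225 x 0.003 ztop 0.107 71
```

View pics/w5.png

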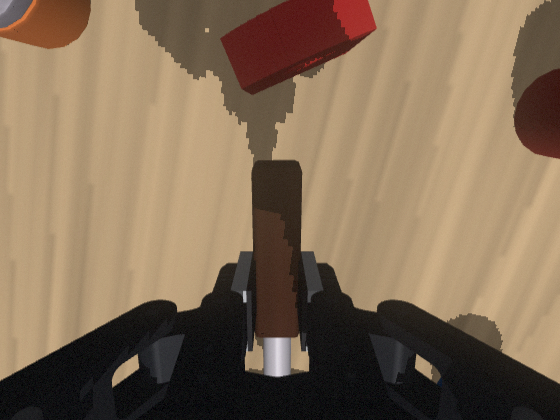

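The picture shows the pin gripped straight, its handle at (277,250) and its rod starting at (277,355). A red look-alike is well beyond it.

jog_arm --commands '[0, 0, 0, 0, -0.17, 0, 10, -0.2, 0, 0, 0, 0, 0, 10, -0.3, 0, 0, 0, 0, 0, 10, -0.3, 0, 0, 0, 0, 0, 10, -0.3, 0, 0, 0, 0, 0, 10, -0.2, 0, 0, 0, 0, 0, 10, 0, 0, 0, 0, 0, 0, 10]'

```text
t: 41.9
tool_pos: [0.5205, 0.1164, 0.0989]
tool_rot: [1.957, 2.441, -0.016]
contact_force: [0.5, -0.1, -0.4]
opening: 0.0163
grip_force: 69.1
```

Run:
```python
from h import *
st(); p=ctrl.get_obs()["tool_pos"]; print(vc(p[None]))
for cam in ("top","side"):
    d=eyes.get_image(cam); v=vc(cloud(d)); v=v[~np.isnan(v[:,0])]
    q=v[(abs(v[:,0])<.03)&(v[:,1]>.078)&(v[:,1]<.17)&(v[:,2]>.08)&(v[:,2]<.13)]
    for a in np.arange(.08,.17,.02):
        s=q[(q[:,1]>a)&(q[:,1]<a+.02)]
        if len(s)>3: print(cam,"  y",round(a+.01,3),"x",((np.percentile(s[:,0],5)+np.percentile(s[:,0],95))/2).round(4),"ztop",np.percentile(s[:,2],90).round(4),len(s))
```

```text
t 41.9 pos [0.5205 0.1164 0.0989] yaw 12.56 q [ 0.09 -0.04  1.94 -0.02  1.24 -0.12] open 0.0163 grip 69.1 F [ 0.5 -0.1 -0.4]
[[0.00178031 0.20452525 0.0988653 ]]
top   y 0.09 x 0.0006 ztop 0.1108 27
top   y 0.11 x 0.0002 ztop 0.1116 25
top   y 0.13 x 0.0006 ztop 0.1105 26
top   y 0.15 x 0.0007 ztop 0.1103 17
```

jog_arm --commands '[-0.1, 0, 0.03, 0, 0, 0, 10, -0.25, 0, 0.01, 0, 0, 0, 10, -0.3, 0, 0.01, 0, 0, 0, 10, -0.3, 0, 0.01, 0, 0, 0, 10, -0.3, 0, 0.01, 0, 0, 0, 10, -0.3, 0, 0.01, 0, 0, 0, 10, 0, 0, 0, 0, 0, 0, 10, 0, 0, 0, 0, 0, 0, 10]'

```text
t: 43.0
tool_pos: [0.5405, 0.0267, 0.0955]
tool_rot: [1.955, 2.443, -0.016]
contact_force: [-0.9, 0.3, -1.2]
opening: 0.0157
grip_force: 69.1
```

Run:
```python
from h import *
st(); p=ctrl.get_obs()["tool_pos"]; print(vc(p[None]))
d=eyes.get_image("side"); cv2.imwrite("pics/s6.png",cv2.resize(d["image"][110:260,210:400,::-1],None,fx=4,fy=4))
v=vc(cloud(eyes.get_image("wrist"))); v=v[~np.isnan(v[:,0])]
for lo,hi in ((-.03,.025),(.025,.0535)):
    q=sel(v,.045,(lo,hi),(.112,.135)); print(len(q),rect(q) if len(q)>10 else "")
```

```text
t 43.0 pos [0.5405 0.0267 0.0955] yaw 12.65 q [-0.08 -0.02  1.93 -0.02  1.23 -0.3 ] open 0.0157 grip 69.1 F [-0.9  0.3 -1.2]
[[0.00160266 0.11257622 0.09551677]]
0 
0
```

View pics/s6.png

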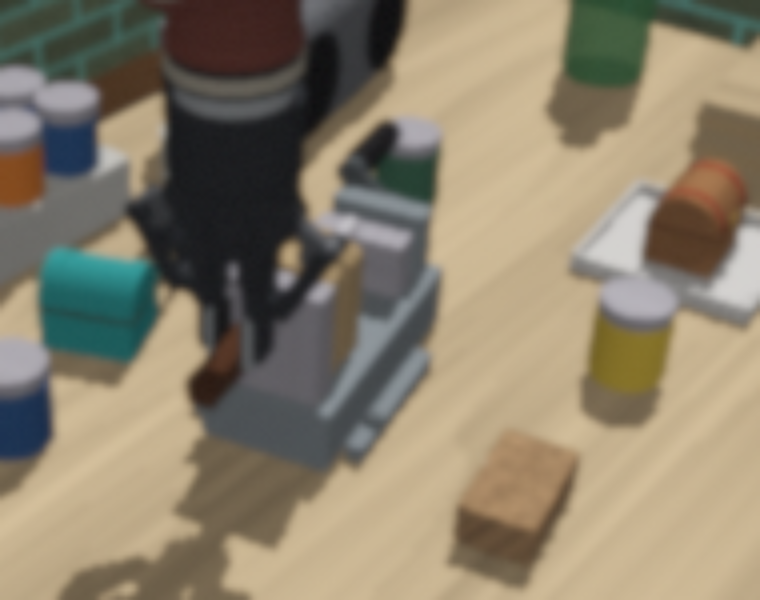

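The side crop shows the handle at (215,365) close to the fixed jaw. The rod tip shows beyond the blanks above the moving jaw at (345,225).

jog_arm --commands '[-0.15, 0, 0, 0, 0, 0, 10, -0.05, 0, 0, 0, 0, 0, 10, 0, 0, 0, 0, 0, 0, 10]'

```text
t: 43.48
tool_pos: [0.5433, 0.0147, 0.0959]
tool_rot: [1.955, 2.442, -0.016]
contact_force: [0.1, -0.0, -0.8]
opening: 0.0163
grip_force: 69.1
```

jog_arm --commands '[-0.05, 0, 0, 0, 0, 0, 10, 0, 0, 0, 0, 0, 0, 10]'

```text
t: 43.72
tool_pos: [0.5439, 0.0118, 0.0959]
tool_rot: [1.955, 2.442, -0.017]
contact_force: [-0.4, 0.8, 0.2]
opening: 0.0162
grip_force: 69.1
```

jog_arm --commands '[-0.04, 0, 0, 0, 0, 0, 10, 0, 0, 0, 0, 0, 0, 10]'

```text
t: 43.98
tool_pos: [0.544, 0.0113, 0.0959]
tool_rot: [1.957, 2.445, -0.013]
contact_force: [-1.4, 5.8, 0.6]
opening: 0.0165
grip_force: 69.3
```

jog_arm --commands '[-0.03, 0, 0, 0, 0, 0, 10, 0, 0, 0, 0, 0, 0, 10]'

```text
t: 44.22
tool_pos: [0.544, 0.0111, 0.0959]
tool_rot: [1.958, 2.447, -0.01]
contact_force: [-2.4, 11.5, 2.0]
opening: 0.016
grip_force: 69.5
```

Run:
```python
from h import *
st(); p=ctrl.get_obs()["tool_pos"]; print(vc(p[None]))
```

```text
t 44.2 pos [0.544  0.0111 0.0959] yaw 12.67 q [-0.11 -0.02  1.92 -0.01  1.24 -0.33] open 0.016 grip 69.5 F [-2.4 11.5  2. ]
[[0.00162363 0.09662771 0.09589706]]
```

jog_arm --commands '[0.03, 0, 0, 0, 0, 0, 10, 0, 0, 0, 0, 0, 0, 22, 0, 0, 0, 0, 0, 0, 40, 0, 0, 0, 0, 0, 0, 50, 0, 0, 0, 0, 0, 0, 50, 0, 0, -0.3, 0, 0, 0, 50, 0, 0, -0.7, 0, 0, 0, 50, 0, 0, -0.7, 0, 0, 0, 50, -0.3, 0, -0.7, 0, 0.17, 0, 60, -0.6, 0, -0.2, 0, 0, 0, 60, -0.6, 0, 0, 0, 0, 0, 60, -0.3, 0, 0, 0, 0, 0, 60, 0, 0, 0, 0, 0, 0, 60, 0, 0, 0, 0, 0, 0, 60]'

```text
t: 45.98
tool_pos: [0.5673, -0.0924, 0.252]
tool_rot: [-1.962, -2.453, -0.0]
contact_force: [0.6, 0.6, -0.1]
opening: 0.0602
grip_force: 0.0
```

Run:
```python
from h import *
st(); d=eyes.get_image("wrist"); cv2.imwrite("pics/w7.png",d["image"][:,:,::-1]); v=vc(cloud(d)); np.save("w7.npy",v)
for lo,hi in ((-.03,.025),(.025,.0535)):
    q=sel(v,.045,(lo,hi),(.112,.135)); print("blank",len(q),rect(q) if len(q)>10 else "")
q=sel(v,.03,(.078,.17),(.09,.13)); print("handle",rect(q),q[:,2].max())
q=sel(v,.02,(-.1,-.01),(.092,.115)); print("tip",len(q),rect(q) if len(q)>10 else "",q[:,1].min() if len(q) else "",np.percentile(q[:,2],90))
q=sel(v,.06,(-.21,-.13),(.02,.13)); print("knob",len(q),rect(q),np.percentile(q[:,2],95))
```

```text
t 46.0 pos [ 0.5673 -0.0924  0.252 ] yaw 12.7 q [-0.29 -0.08  1.71  0.    1.51 -0.51] open 0.0602 grip 0.0 F [ 0.6  0.6 -0.1]
blank 2583 (array([ 0.5, 10.9]), array([62.1, 22.4]), 0.1)
blank 2655 (array([ 1.7, 39.5]), array([21.9, 62.2]), 89.9)
handle (array([  2.3, 105.3]), array([54.9, 19.7]), 89.0) 0.10782298029480608
tip 1171 (array([ -0.2, -55. ]), array([38.6, 89.9]), 0.2) -0.09997089957740686 0.10201739096479939
knob 1050 (array([  14.3, -156.5]), array([56.9, 53. ]), 0.0) 0.10964309375761157
```

View pics/w7.png

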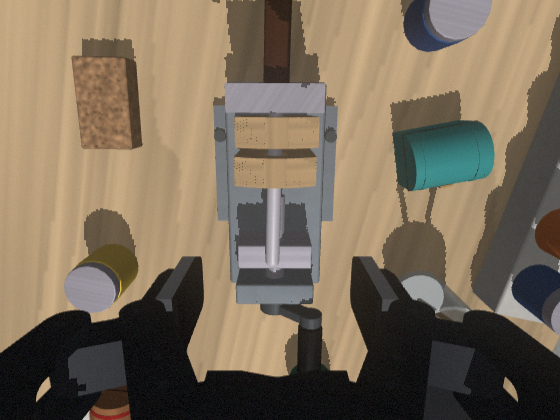

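The picture shows the rod passing through both blanks, its tip over the moving jaw at (274,265). The handle is against the fixed jaw at (277,45), and the knob is at (310,345).

Run:
```python
from h import *
v=vc(np.load("w1.npy")); 
q=sel(v,.06,(-.192,-.14),(.05,.13)); q=q[q[:,2]>q[:,2].max()-.012]; print(len(q),rect(q),q.mean(0),np.percentile(q[:,2],[50,95,99]), np.percentile(q[:,0],[1,99]))
for A in (.5,.6,.7): print(A,42*np.sin(A),72+42*np.cos(A))
st(); p=ctrl.get_obs()["tool_pos"]; pv=vc(p[None])[0]; print(pv)
```

```text
690 (array([  31.8, -165.9]), array([51.7, 21.3]), 90.0) [ 0.03140253 -0.16564153  0.10688362] [0.10765687 0.10973781 0.11027491] [0.02130256 0.04238611]
0.5 20.135872621376528 108.85846759939565
0.6 23.714983882591486 106.66409582620649
0.7 27.057142863983024 104.12337186594851
t 46.0 pos [ 0.5673 -0.0923  0.252 ] yaw 12.73 q [-0.29 -0.08  1.71  0.    1.51 -0.51] open 0.0602 grip 0.0 F [0.3 0.2 0. ]
[ 0.00158657 -0.00935898  0.25199867]
```

jog_arm --commands '[-0.5, 0.1, 0, 0, 0, 0, 60, -0.7, 0.13, 0, 0, 0, 0, 60, -0.8, 0.14, 0, 0, 0, 0, 60, -0.5, 0.1, 0, 0, 0, 0, 60, -0.21, 0.04, 0, 0, 0, 0, 60, 0, 0, 0.6, 0, 0, 0, 60, 0, 0, 0.7, 0, 0, 0, 60, 0, 0, 0.6, 0, 0, 0, 60, 0, 0, 0.3, 0, 0, 0, 60, 0, 0, 0.3, 0, 0, 0, 60, 0, 0, 0, 0, 0, 0, 60, 0, 0, 0, 0, 0, 0, 60]'

```text
t: 47.52
tool_pos: [0.6339, -0.2456, 0.1038]
tool_rot: [1.961, 2.451, 0.001]
contact_force: [0.7, 0.7, 0.4]
opening: 0.0597
grip_force: 0.0
```

Run:
```python
from h import *
st(); p=ctrl.get_obs()["tool_pos"]; print(vc(p[None])); plan([(v2w(.0318,-.172,.0835),Rt(VT))])
```

```text
t 47.5 pos [ 0.6339 -0.2456  0.1038] yaw 12.67 q [-0.48  0.28  1.58  0.    1.28 -0.7 ] open 0.0597 grip 0.0 F [0.7 0.7 0.4]
[[ 0.0328862  -0.17360917  0.10378488]]
1 x shift [0.027, -0.018, 0.338]
```

Close on the knob.

jog_arm --commands '[0.02, -0.02, 0.25, 0, 0, 0, 60, 0, 0, 0.09, 0, 0, 0, 60, 0, 0, 0, 0, 0, 0, 60, 0, 0, 0, 0, 0, 0, 30, 0, 0, 0, 0, 0, 0, 15, 0, 0, 0, 0, 0, 0, 15, 0, 0, 0, 0, 0, 0, 15, 0, 0, 0, 0, 0, 0, 15]' --newtons 30

```text
t: 48.52
tool_pos: [0.6322, -0.2445, 0.0824]
tool_rot: [1.962, 2.452, 0.001]
contact_force: [2.5, -0.6, 1.3]
opening: 0.0212
grip_force: 29.5
```

Run:
```python
from h import *
st(); p=ctrl.get_obs()["tool_pos"]; v=vc(p[None])[0]; print(v); a=np.arcsin(v[0]/.042); print("a",a,"knobz",.072+.042*np.cos(a))
z0=.0835-(.072+.042*np.cos(.859))
b=3*np.pi/8; print("to 3pi/8: y,z",(.042*np.sin(b)-v[0])/.06,-(.072+.042*np.cos(b)+z0-v[2])/.06)
```

```text
t 48.5 pos [ 0.6322 -0.2445  0.0824] yaw 12.66 q [-0.48  0.3   1.6   0.    1.25 -0.7 ] open 0.0212 grip 29.5 F [ 2.5 -0.6  1.3]
[ 0.03145382 -0.17209887  0.0823525 ]
a 0.84640142739386 knobz 0.09983266096127993
to 3pi/8: y,z 0.12248528876245522 0.17023305110974188
```

jog_arm --commands '[0, 0.122, 0.18, 0, 0, 0, 15, 0, 0.053, 0.268, 0, 0, 0, 15, 0, -0.053, 0.268, 0, 0, 0, 15, 0, -0.152, 0.227, 0, 0, 0, 15, 0, -0.227, 0.152, 0, 0, 0, 15, 0, -0.268, 0.053, 0, 0, 0, 15, 0, -0.268, -0.053, 0, 0, 0, 15, 0, -0.227, -0.152, 0, 0, 0, 15, 0, -0.152, -0.227, 0, 0, 0, 15, 0, -0.053, -0.268, 0, 0, 0, 15, 0, 0.053, -0.268, 0, 0, 0, 15, 0, 0.152, -0.227, 0, 0, 0, 15, 0, 0.227, -0.152, 0, 0, 0, 15, 0, 0.268, -0.053, 0, 0, 0, 15, 0, 0, 0, 0, 0, 0, 15]'

```text
t: 50.4
tool_pos: [0.602, -0.2511, 0.0976]
tool_rot: [1.962, 2.453, 0.001]
contact_force: [-0.2, -0.9, 1.7]
opening: 0.0209
grip_force: 30.7
```

```bash
cat >> h.py <<'E'
def cr():
    st(); v=vc(ctrl.get_obs()["tool_pos"][None])[0]; k=v[0],v[2]+.0172-.072; print("tool v",v.round(4),"a",np.arctan2(*k).round(3),"r",np.hypot(*k).round(4))
    return k
E
python3 - <<'E'
from h import *
cr()
for cam in ("top","side"):
    v=vc(cloud(eyes.get_image(cam))); q=sel(v,.04,(-.09,0),(.084,.0925)); print(cam,len(q),np.percentile(q[:,1],[2,98]).round(4))
E
```

```text
t 50.4 pos [ 0.602  -0.2511  0.0976] yaw 12.7 q [-0.51  0.23  1.65  0.    1.26 -0.73] open 0.0209 grip 30.7 F [-0.2 -0.9  1.7]
tool v [ 0.0005 -0.1719  0.0976] a 0.011 r 0.0428
top 100 [-0.0656 -0.0439]
side 65 [-0.0665 -0.0436]
```

jog_arm --commands '[0, 0.268, 0.053, 0, 0, 0, 15, 0, 0.227, 0.152, 0, 0, 0, 15, 0, 0.152, 0.227, 0, 0, 0, 15, 0, 0.053, 0.268, 0, 0, 0, 15, 0, -0.053, 0.268, 0, 0, 0, 15, 0, -0.152, 0.227, 0, 0, 0, 15, 0, -0.227, 0.152, 0, 0, 0, 15, 0, -0.268, 0.053, 0, 0, 0, 15, 0, -0.268, -0.053, 0, 0, 0, 15, 0, -0.227, -0.152, 0, 0, 0, 15, 0, -0.152, -0.227, 0, 0, 0, 15, 0, -0.053, -0.268, 0, 0, 0, 15, 0, 0.053, -0.268, 0, 0, 0, 15, 0, 0.152, -0.227, 0, 0, 0, 15, 0, 0.227, -0.152, 0, 0, 0, 15, 0, 0.268, -0.053, 0, 0, 0, 15, 0, 0, 0, 0, 0, 0, 15]'

```text
t: 52.62
tool_pos: [0.6018, -0.2512, 0.0974]
tool_rot: [1.962, 2.452, 0.001]
contact_force: [-0.5, -1.3, 5.5]
opening: 0.0209
grip_force: 31.3
```

jog_arm --commands '[0, 0.268, 0.053, 0, 0, 0, 15, 0, 0.227, 0.152, 0, 0, 0, 15, 0, 0.152, 0.227, 0, 0, 0, 15, 0, 0.053, 0.268, 0, 0, 0, 15, 0, -0.053, 0.268, 0, 0, 0, 15, 0, -0.152, 0.227, 0, 0, 0, 15, 0, -0.227, 0.152, 0, 0, 0, 15, 0, -0.268, 0.053, 0, 0, 0, 15, 0, -0.268, -0.053, 0, 0, 0, 15, 0, -0.227, -0.152, 0, 0, 0, 15, 0, -0.152, -0.227, 0, 0, 0, 15, 0, -0.053, -0.268, 0, 0, 0, 15, 0, 0.053, -0.268, 0, 0, 0, 15, 0, 0.152, -0.227, 0, 0, 0, 15, 0, 0.227, -0.152, 0, 0, 0, 15, 0, 0.268, -0.053, 0, 0, 0, 15, 0, 0, 0, 0, 0, 0, 15]'

```text
t: 54.75
tool_pos: [0.6019, -0.2512, 0.0973]
tool_rot: [1.962, 2.452, 0.002]
contact_force: [-1.1, 0.8, 8.2]
opening: 0.0208
grip_force: 31.7
```

Run:
```python
from h import *
cr()
for cam in ("top","side"):
    v=vc(cloud(eyes.get_image(cam))); q=sel(v,.04,(-.09,0),(.084,.0925)); print(cam,len(q),np.percentile(q[:,1],[2,98]).round(4))
    q=sel(v,.02,(.077,.17),(.085,.13)); print("handle",len(q),np.percentile(q[:,1],[1,99]) if len(q) else "")
    for lo,hi in ((-.03,.025),(.025,.0535)):
        q=sel(v,.045,(lo,hi),(.112,.135)); print("blank",len(q),rect(q) if len(q)>10 else "")
```

```text
t 54.8 pos [ 0.6019 -0.2512  0.0973] yaw 12.66 q [-0.51  0.23  1.65  0.    1.26 -0.73] open 0.0208 grip 31.7 F [-1.1  0.8  8.2]
tool v [ 0.0004 -0.172   0.0973] a 0.009 r 0.0425
top 108 [-0.0338 -0.012 ]
handle 134 [0.07775606 0.14449014]
blank 158 (array([-0.7, 13.1]), array([61.9, 22.2]), 0.0)
blank 153 (array([ 0.6, 42. ]), array([62.1, 21.9]), 0.0)
side 29 [-0.034  -0.0061]
handle 239 [0.07723187 0.1463453 ]
blank 155 (array([-0.7, 13.1]), array([62.4, 23.8]), 1.4)
blank 139 (array([-0.3, 39.6]), array([60.2, 27.8]), 1.4)
```

jog_arm --commands '[0, 0, -0.02, 0, 0, 0, 15, 0, 0.268, 0.053, 0, 0, 0, 15, 0, 0.227, 0.152, 0, 0, 0, 15, 0, 0.152, 0.227, 0, 0, 0, 15, 0, 0.053, 0.268, 0, 0, 0, 15, 0, -0.053, 0.268, 0, 0, 0, 15, 0, -0.152, 0.227, 0, 0, 0, 15, 0, -0.227, 0.152, 0, 0, 0, 15, 0, -0.268, 0.053, 0, 0, 0, 15, 0, -0.268, -0.053, 0, 0, 0, 15, 0, -0.227, -0.152, 0, 0, 0, 15, 0, -0.152, -0.227, 0, 0, 0, 15, 0, -0.053, -0.268, 0, 0, 0, 15, 0, 0.053, -0.268, 0, 0, 0, 15, 0, 0.152, -0.227, 0, 0, 0, 15, 0, 0.227, -0.152, 0, 0, 0, 15, 0, 0.268, -0.053, 0, 0, 0, 15, 0, 0, 0, 0, 0, 0, 15]'

```text
t: 57.1
tool_pos: [0.6015, -0.2512, 0.0975]
tool_rot: [1.962, 2.452, 0.001]
contact_force: [0.1, -2.2, 4.1]
opening: 0.0212
grip_force: 31.4
```

jog_arm --commands '[0, 0.268, 0.053, 0, 0, 0, 15, 0, 0.227, 0.152, 0, 0, 0, 15, 0, 0.152, 0.227, 0, 0, 0, 15, 0, 0.053, 0.268, 0, 0, 0, 15, 0, 0, 0, 0, 0, 0, 15]'

```text
t: 57.72
tool_pos: [0.6415, -0.2423, 0.0526]
tool_rot: [-1.963, -2.452, 0.001]
contact_force: [2.9, -6.0, -5.7]
opening: 0.0207
grip_force: 30.7
```

Run:
```python
from h import *
cr()
for cam in ("top","side"):
    v=vc(cloud(eyes.get_image(cam))); 
    q=sel(v,.02,(.077,.17),(.085,.13)); print("handle",len(q),np.percentile(q[:,1],[1,99]) if len(q) else "")
    for lo,hi in ((-.03,.027),(.027,.0535)):
        q=sel(v,.045,(lo,hi),(.112,.135)); print("blank",len(q),rect(q) if len(q)>10 else "")
```

```text
t 57.7 pos [ 0.6415 -0.2423  0.0526] yaw 12.64 q [-0.47  0.35  1.59 -0.    1.21 -0.69] open 0.0207 grip 30.7 F [ 2.9 -6.  -5.7]
tool v [ 0.041  -0.172   0.0526] a 1.624 r 0.041
handle 133 [0.07787106 0.14448859]
blank 130 (array([-0.6, 17.6]), array([18.7, 61.7]), 89.6)
blank 181 (array([ 0.7, 40.1]), array([61.5, 25.8]), 0.2)
handle 238 [0.0772902  0.14689768]
blank 105 (array([-1.5, 17.3]), array([61.1, 19.1]), 0.1)
blank 161 (array([-1.7, 40.3]), array([62.7, 25.6]), 0.8)
```

jog_arm --commands '[0, -0.053, 0.268, 0, 0, 0, 15, 0, -0.152, 0.227, 0, 0, 0, 15, 0, -0.227, 0.152, 0, 0, 0, 15, 0, 0, 0, 0, 0, 0, 15]' --newtons 50

```text
t: 58.32
tool_pos: [0.6155, -0.248, 0.0163]
tool_rot: [-1.963, -2.452, 0.001]
contact_force: [-3.2, -3.1, 4.6]
opening: 0.0202
grip_force: 50.4
```

jog_arm --commands '[0, -0.268, 0.053, 0, 0, 0, 15, 0, 0, 0, 0, 0, 0, 15]'

```text
t: 58.58
tool_pos: [0.6009, -0.2513, 0.0136]
tool_rot: [1.963, 2.451, 0.002]
contact_force: [0.3, -2.6, 3.6]
opening: 0.02
grip_force: 50.3
```

Run:
```python
from h import *
cr()
```

```text
t 58.6 pos [ 0.6009 -0.2513  0.0136] yaw 12.62 q [-0.51  0.33  1.69  0.    1.12 -0.73] open 0.02 grip 50.3 F [ 0.3 -2.6  3.6]
tool v [-0.0006 -0.1718  0.0136] a -3.126 r 0.0412
```

jog_arm --commands '[0, -0.268, -0.053, 0, 0, 0, 15, 0, 0, 0, 0, 0, 0, 15]'

```text
t: 58.82
tool_pos: [0.588, -0.2542, 0.016]
tool_rot: [1.961, 2.445, 0.01]
contact_force: [15.8, -1.4, -9.9]
opening: 0.0203
grip_force: 49.9
```

jog_arm --commands '[0, -0.227, -0.152, 0, 0, 0, 15, 0, 0, 0, 0, 0, 0, 15]'

```text
t: 59.08
tool_pos: [0.5761, -0.2568, 0.0224]
tool_rot: [1.959, 2.441, 0.015]
contact_force: [28.2, -5.2, -26.8]
opening: 0.0201
grip_force: 51.0
```

Run:
```python
from h import *
cr()
```

```text
t 59.1 pos [ 0.5761 -0.2568  0.0224] yaw 12.5 q [-0.54  0.27  1.75  0.01  1.12 -0.76] open 0.0201 grip 51.0 F [ 28.2  -5.2 -26.8]
tool v [-0.026  -0.1718  0.0224] a -2.466 r 0.0415
```

jog_arm --commands '[0, 0, 0, 0, 0, 0, 30, 0, 0, 0, 0, 0, 0, 45, 0, 0, 0, 0, 0, 0, 50, 0, 0, 0, 0, 0, 0, 50, 0, 0, -0.3, 0, 0, 0, 50, 0, 0, -0.6, 0, 0, 0, 50, 0, 0, -0.8, 0, 0, 0, 50, 0, 0, -0.8, 0, 0, 0, 50, 0, 0, -0.8, 0, 0, 0, 50, 0, 0, -0.5, 0, 0, 0, 50, 0, 0, 0, 0, 0, 0, 50, 0, 0, 0, 0, 0, 0, 50]'

```text
t: 60.58
tool_pos: [0.571, -0.2569, 0.2514]
tool_rot: [-1.96, -2.45, -0.0]
contact_force: [-0.3, -0.1, -0.3]
opening: 0.0496
grip_force: 0.0
```

Run:
```python
from h import *
cr(); d=eyes.get_image("wrist"); cv2.imwrite("pics/w8.png",d["image"][:,:,::-1])
for c in ("top","side","wrist"):
    d=eyes.get_image(c); v=vc(cloud(d)); print(c)
    q=sel(v,.02,(.077,.17),(.085,.13)); print(" handle",len(q),np.percentile(q[:,1],[1,99]) if len(q) else "", rect(q) if len(q) else "")
    q=sel(v,.045,(0,.0535),(.112,.135)); print(" blanks",len(q),rect(q) if len(q)>10 else "")
    q=sel(v,.04,(-.05,.05),(.084,.092)); print(" jaw",len(q),np.percentile(q[:,1],[2,98]).round(4) if len(q) else "")
    q=sel(v,.06,(-.19,-.14),(.0,.13)); print(" knob",rect(q[q[:,2]>.03]),q[:,2].max())
    if c=="top":
      W=cloud(d)
      for n in("chest","jar1"):
        for s in nets.silhouettes("top",n):
          p=W[s["mask"]]; p=p[p[:,2]>.01];print(" ",n,round(s["p"],2),rect(p),np.percentile(p[:,2],98).round(3))
```

```text
t 60.6 pos [ 0.571  -0.2569  0.2514] yaw 12.67 q [-0.54  0.05  1.59  0.    1.51 -0.76] open 0.0496 grip 0.0 F [-0.3 -0.1 -0.3]
tool v [-0.031  -0.1708  0.2514] a -0.156 r 0.199
top
 handle 138 [0.07846951 0.14740712] (array([  0.9, 112.9]), array([70.9, 18.4]), 89.4)
 blanks 283 (array([-0.6, 32.3]), array([62. , 42.1]), 0.0)
 jaw 87 [-0.0091  0.0341]
 knob (array([  -4.3, -158.6]), array([37.2, 20.7]), 89.1) 0.04372911859186179
  chest 0.66 (array([ 444.6, -405.8]), array([55.1, 74. ]), 3.8) 0.069
  chest 0.61 (array([716.1, -33.8]), array([69.4, 54.4]), 23.7) 0.065
  chest 0.41 (array([ 592.4, -224.8]), array([26. , 61.2]), 7.7) 0.087
  jar1 0.73 (array([343.1, 288.6]), array([51.4, 51.3]), 38.8) 0.068
  jar1 0.72 (array([657.2, 292.7]), array([47.9, 46.9]), 86.3) 0.068
  jar1 0.71 (array([676.4,  84.4]), array([47.9, 50.2]), 28.4) 0.067
side
 handle 241 [0.07745401 0.14944311] (array([  3. , 113.6]), array([73. , 32.1]), 89.8)
 blanks 228 (array([-0.3, 31.1]), array([44.1, 63. ]), 88.0)
 jaw 34 [-0.0083  0.0432]
 knob (array([ -14.3, -185.7]), array([3.3, 9.2]), 21.7) 0.037421405069734126
wrist
 handle 0  
 blanks 0 
 jaw 0 
 knob (array([  -3., -165.]), array([21.6, 50. ]), 0.0) 0.042652906543933
```

View pics/w8.png

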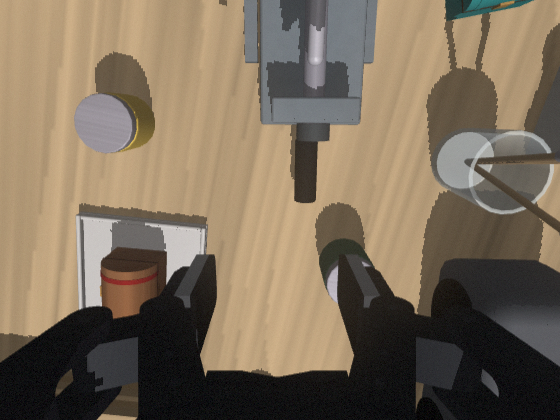

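The picture shows the knob back near the bottom at (305,170), so it sprang back about 0.6 rad. I'll retighten and ease the knob back gently before letting go.

jog_arm --commands '[-0.02, 0.25, 0.4, 0, 0, 0, 50, 0, 0.22, 0.7, 0, 0, 0, 50, 0, 0, 0.8, 0, 0, 0, 50, 0, 0, 0.8, 0, 0, 0, 50, 0, 0, 0.6, 0, 0, 0, 50, 0, 0, 0.4, 0, 0, 0, 50, 0, 0, 0.2, 0, 0, 0, 50, 0, 0, 0, 0, 0, 0, 50, 0, 0, 0, 0, 0, 0, 50]'

```text
t: 62.0
tool_pos: [0.6007, -0.2533, 0.022]
tool_rot: [1.961, 2.451, 0.001]
contact_force: [0.3, -0.2, 0.1]
opening: 0.0503
grip_force: 0.0
```

Run:
```python
from h import *
cr()
```

```text
t 62.0 pos [ 0.6007 -0.2533  0.022 ] yaw 12.66 q [-0.51  0.32  1.68  0.    1.14 -0.73] open 0.0503 grip 0.0 F [ 0.3 -0.2  0.1]
tool v [-0.0012 -0.1738  0.022 ] a -3.104 r 0.0329
```

Down 8.5 mm, x −2 mm, then pinch.

jog_arm --commands '[0.02, -0.03, 0.13, 0, 0, 0, 50, 0, 0, 0, 0, 0, 0, 50, 0, 0, 0, 0, 0, 0, 30, 0, 0, 0, 0, 0, 0, 15, 0, 0, 0, 0, 0, 0, 15, 0, 0, 0, 0, 0, 0, 15, 0, 0, 0, 0, 0, 0, 15]' --newtons 50

```text
t: 62.88
tool_pos: [0.5982, -0.252, 0.013]
tool_rot: [1.962, 2.452, 0.001]
contact_force: [2.4, 1.5, 0.9]
opening: 0.0203
grip_force: 48.9
```

Run:
```python
from h import *
cr()
```

```text
t 62.9 pos [ 0.5982 -0.252   0.013 ] yaw 12.66 q [-0.51  0.32  1.69  0.    1.12 -0.73] open 0.0203 grip 48.9 F [2.4 1.5 0.9]
tool v [-0.0034 -0.1719  0.013 ] a -3.061 r 0.042
```

jog_arm --commands '[0, -0.13, -0.035, 0, 0, 0, 15, 0, 0, 0, 0, 0, 0, 15]'

```text
t: 63.12
tool_pos: [0.5919, -0.2535, 0.0142]
tool_rot: [1.961, 2.448, 0.005]
contact_force: [10.9, 0.9, -7.3]
opening: 0.0202
grip_force: 49.5
```

Run:
```python
from h import *
cr()
```

```text
t 63.1 pos [ 0.5919 -0.2535  0.0142] yaw 12.62 q [-0.52  0.31  1.71  0.    1.12 -0.74] open 0.0202 grip 49.5 F [10.9  0.9 -7.3]
tool v [-0.0099 -0.172   0.0142] a -2.903 r 0.0418
```

jog_arm --commands '[0, -0.13, -0.06, 0, 0, 0, 15, 0, 0, 0, 0, 0, 0, 15]'

```text
t: 63.38
tool_pos: [0.5851, -0.2549, 0.0165]
tool_rot: [1.96, 2.446, 0.008]
contact_force: [18.7, -1.2, -17.1]
opening: 0.0205
grip_force: 50.0
```

Run:
```python
from h import *
cr()
```

```text
t 63.4 pos [ 0.5851 -0.2549  0.0165] yaw 12.58 q [-0.53  0.29  1.73  0.    1.12 -0.75] open 0.0205 grip 50.0 F [ 18.7  -1.2 -17.1]
tool v [-0.0168 -0.172   0.0165] a -2.729 r 0.0418
```

jog_arm --commands '[0, 0.06, 0.025, 0, 0, 0, 15, 0, 0.06, 0.025, 0, 0, 0, 15, 0, 0, 0, 0, 0, 0, 15]'

```text
t: 63.75
tool_pos: [0.5915, -0.2535, 0.0143]
tool_rot: [1.961, 2.449, 0.005]
contact_force: [11.1, -0.1, -9.9]
opening: 0.0204
grip_force: 50.7
```

Run:
```python
from h import *
cr()
```

```text
t 63.8 pos [ 0.5915 -0.2535  0.0143] yaw 12.63 q [-0.52  0.31  1.71  0.    1.12 -0.74] open 0.0204 grip 50.7 F [11.1 -0.1 -9.9]
tool v [-0.0103 -0.172   0.0143] a -2.893 r 0.0417
```

jog_arm --commands '[0, 0.05, 0.012, 0, 0, 0, 15, 0, 0, 0, 0, 0, 0, 15]'

```text
t: 64.0
tool_pos: [0.5936, -0.2531, 0.0138]
tool_rot: [1.962, 2.45, 0.003]
contact_force: [8.4, -0.0, -6.1]
opening: 0.0204
grip_force: 50.9
```

jog_arm --commands '[0, 0.05, 0.012, 0, 0, 0, 15, 0, 0, 0, 0, 0, 0, 15]'

```text
t: 64.25
tool_pos: [0.5959, -0.2525, 0.0134]
tool_rot: [1.962, 2.452, 0.001]
contact_force: [6.3, 0.1, -4.5]
opening: 0.0206
grip_force: 51.2
```

Run:
```python
from h import *
cr()
```

```text
t 64.2 pos [ 0.5959 -0.2525  0.0134] yaw 12.66 q [-0.52  0.32  1.7   0.    1.12 -0.74] open 0.0206 grip 51.2 F [ 6.3  0.1 -4.5]
tool v [-0.0057 -0.172   0.0134] a -3.004 r 0.0417
```

jog_arm --commands '[0, 0.05, 0.012, 0, 0, 0, 15, 0, 0, 0, 0, 0, 0, 15]'

```text
t: 64.5
tool_pos: [0.5981, -0.252, 0.0131]
tool_rot: [-1.963, -2.453, 0.001]
contact_force: [1.2, -1.2, -2.2]
opening: 0.0202
grip_force: 51.5
```

Run:
```python
from h import *
cr()
```

```text
t 64.5 pos [ 0.5981 -0.252   0.0131] yaw 12.66 q [-0.51  0.32  1.69 -0.    1.12 -0.73] open 0.0202 grip 51.5 F [ 1.2 -1.2 -2.2]
tool v [-0.0035 -0.172   0.0131] a -3.058 r 0.0419
```

jog_arm --commands '[0, 0, 0, 0, 0, 0, 24, 0, 0, 0, 0, 0, 0, 30, 0, 0, 0, 0, 0, 0, 45, 0, 0, 0, 0, 0, 0, 50, 0, 0, -0.3, 0, 0, 0, 50, 0, 0, -0.6, 0, 0, 0, 50, 0, 0, -0.8, 0, 0, 0, 50, 0, 0, -0.8, 0, 0, 0, 50, 0, 0, -0.8, 0, 0, 0, 50, 0, 0, -0.5, 0, 0, 0, 50, 0, 0, 0, 0, 0, 0, 50, 0, 0, 0, 0, 0, 0, 50]'

```text
t: 66.0
tool_pos: [0.5978, -0.2516, 0.2404]
tool_rot: [-1.962, -2.452, 0.0]
contact_force: [-0.9, 0.6, -1.6]
opening: 0.05
grip_force: 0.0
```

Run:
```python
from h import *
v=vc(cloud(eyes.get_image("wrist"))); q=sel(v,.06,(-.19,-.14),(.0,.06)); print("knob",rect(q[q[:,2]>.03]))
for c in ("top","side"):
    d=eyes.get_image(c); v=vc(cloud(d)); print(c)
    q=sel(v,.02,(.077,.17),(.085,.13)); print(" handle",np.percentile(q[:,1],[1,99]))
    q=sel(v,.045,(0,.0535),(.112,.135)); print(" blanks",rect(q))
    q=sel(v,.033,(-.03,.05),(.084,.0915)); print(" jaw",np.histogram(q[:,1],np.arange(-.03,.05,.004)))
```

```text
knob (array([  -3.2, -165. ]), array([21.5, 50. ]), 0.0)
top
 handle [0.07846316 0.14738534]
 blanks (array([-0. , 32.4]), array([41.5, 63.3]), 89.9)
 jaw (array([ 0,  0,  0,  0,  1, 13, 16, 18, 15,  8,  1,  0,  0,  0,  0,  0,  0,
        0,  0]), array([-0.03 , -0.026, -0.022, -0.018, -0.014, -0.01 , -0.006, -0.002,
        0.002,  0.006,  0.01 ,  0.014,  0.018,  0.022,  0.026,  0.03 ,
        0.034,  0.038,  0.042,  0.046]))
side
 handle [0.07718006 0.15004513]
 blanks (array([-0.8, 31.9]), array([43.1, 62.5]), 88.1)
 jaw (array([0, 0, 0, 0, 0, 3, 3, 2, 1, 2, 3, 1, 2, 1, 2, 3, 1, 1, 2]), array([-0.03 , -0.026, -0.022, -0.018, -0.014, -0.01 , -0.006, -0.002,
        0.002,  0.006,  0.01 ,  0.014,  0.018,  0.022,  0.026,  0.03 ,
        0.034,  0.038,  0.042,  0.046]))
```

```bash
python3 -c "
from station import job
print(job.finish_job())"
```

```text
the job is handed in; nothing more can be done
None
```

I handed the job in: the chest is in the tray, both blanks are pinned in line, and the vise is clamped; no verdict came back, and the final clamping force on the blanks was inferred from the crank rather than measured directly.

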